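Lock the scrapers in the bench rack

TASK

End of the guitar-making lesson: slide every scraper that is lying out, blade first, under the clamp bar into a slot of the bench rack, fully home against the back wall, one to a slot. Then start the wooden wedge thin end first in the channel at the left end of the rack and drive it with the mallet, not by hand, until it goes no further and the clamp bar is fully down over the blades; finally lay the mallet back flat on its green mat, along the mat with its head at the far end as it was. Leave the paint can, its lid and the brush where they are.

Things in the scene. Friction and masses are not known exactly. Their poses are not given: they have to be found in the camera images.
- rack: fixed plywood rack. Origin on the table at the middle of the row of slot mouths; own +x points into the slots, +y along the row to the wedge channel. Posts between slots: x 0 to 18 mm, 9 thick, 24 high. Back wall face at x = 60, 26 high. Clamp bar across at x 20 to 50, y -175 to 285, top 33 mm high. Wedge channel y 165 to 255, centred on x = 35, 62 high at most
- slot1 (a point): rack slot 1: centre of its mouth, on the table, axes as the rack's. The slot is 69 mm wide, floored by the table, roofed by the clamp bar 13 mm up. A scraper fully home has its origin 5 mm inside (own x = +5)
- slot2 (a point): rack slot 2: centre of its mouth, on the table, axes as the rack's. The slot is 69 mm wide, floored by the table, roofed by the clamp bar 13 mm up. A scraper fully home has its origin 5 mm inside (own x = +5)
- slot3 (a point): rack slot 3: centre of its mouth, on the table, axes as the rack's. The slot is 69 mm wide, floored by the table, roofed by the clamp bar 13 mm up. A scraper fully home has its origin 5 mm inside (own x = +5)
- slot4 (a point): rack slot 4: centre of its mouth, on the table, axes as the rack's. The slot is 69 mm wide, floored by the table, roofed by the clamp bar 13 mm up. A scraper fully home has its origin 5 mm inside (own x = +5)
- wedge_mouth (a point): mouth of the wedge channel, on the raised bar's top (33 mm high); axes as the rack's, wedge goes towards -y. 36 mm wide, splayed to y = 17; bar is its floor, with a 30 mm sill. Clear cap 13.7 mm above, sloping down 1 in 7. Wedge enters 40 mm loosely (origin at y = +22), then 48 mm more against 5 to 12 N to y = -26 (tail at y = +37)
- clamp_bar (a joint): how far the sprung aluminium clamp bar is pressed down, in m: 0 raised (13 mm gap over the table), 0.0069 fully down, 1 mm above the 5 mm blades. The wedge, driven between it and the cap, forces it down and holds it there by friction
- wedge: loose beech wedge, 125 mm long (own y), 30 wide (own x), flat underside on which it lies, top rising from 8 mm at the tip (own y = -62.5) to 26 mm at the red tail (own y = +63.5). Origin: underside, mid-length. 80 g
- mallet: loose mallet: black rubber head 44 (own x) x 80 (y) x 44 mm, striking faces at own y = +-40; square handle 24 x 24 mm along own -x to a 44 mm square pommel (x -118 to -136), handle axis 22 mm above the underside. Origin: underside, below the centre of the head. 0.35 kg
- mallet_grip (a point): grip point of the mallet: on the handle axis, 52 mm from the head's centre
- mat: fixed green mat, 220 (own x) x 140 x 3 mm, where the mallet lies at the start, along own x, its head's centre about 60 mm towards own +x (the far end) from the mat's centre. Origin: centre of its underside
- scraper1: scraper lying flat, may be absent. Steel blade 110 (own x) x 62 (y) x 5 mm, only 52 wide over its front 15 mm (+x end). Upright yellow handle block across the rear, 22 (x) x 56 (y) mm, centred at own x = -40, from 5 to 65 mm high. Origin: underside of the blade, mid-length (front edge at x = +55). 0.2 kg
- scraper2: scraper lying flat, may be absent. Steel blade 110 (own x) x 62 (y) x 5 mm, only 52 wide over its front 15 mm (+x end). Upright yellow handle block across the rear, 22 (x) x 56 (y) mm, centred at own x = -40, from 5 to 65 mm high. Origin: underside of the blade, mid-length (front edge at x = +55). 0.2 kg
- scraper3: scraper lying flat, may be absent. Steel blade 110 (own x) x 62 (y) x 5 mm, only 52 wide over its front 15 mm (+x end). Upright yellow handle block across the rear, 22 (x) x 56 (y) mm, centred at own x = -40, from 5 to 65 mm high. Origin: underside of the blade, mid-length (front edge at x = +55). 0.2 kg
- scraper4: scraper lying flat, may be absent. Steel blade 110 (own x) x 62 (y) x 5 mm, only 52 wide over its front 15 mm (+x end). Upright yellow handle block across the rear, 22 (x) x 56 (y) mm, centred at own x = -40, from 5 to 65 mm high. Origin: underside of the blade, mid-length (front edge at x = +55). 0.2 kg
- paint_can: bystander: paint can, 100 mm across, 117 mm high, origin under its centre
- can_lid: bystander: lid of the can, 96 mm across, 7 mm high
- paint_brush: bystander: paint brush, 200 mm long, lying
Things that resemble listed ones, but are neither listed nor needed, are in the scene too. Leave any turquoise look-alike of the scraper2 alone.

How it is judged:
On the way, in this order (a step that is already met when the one before it is completed fails the run):
1. every scraper that is present is fully home in a slot of the rack (x of each of scraper1, scraper2, scraper3, scraper4 in the frame of rack above -0.002 m and z of each of scraper1, scraper2, scraper3, scraper4 in the frame of rack below 0.006 m and y of scraper1 in the frame of rack between -0.15 and 0.15 m and angle between the x axis of each of scraper1, scraper2, scraper3, scraper4 and the x axis of rack, either way round below 0.2 rad and angle between each of scraper1, scraper2, scraper3, scraper4's own z axis and vertical below 0.12 rad and y of scraper2 in the frame of rack between -0.15 and 0.15 m and y of scraper3 in the frame of rack between -0.15 and 0.15 m and y of scraper4 in the frame of rack between -0.15 and 0.15 m), for 0.2 s.
2. the mallet strikes the wedge, which stands started in its channel (contact force between mallet and wedge above 1 N and y of wedge in the frame of wedge_mouth below 0.05 m).
3. the wedge is driven home and the clamp bar is fully down (value of joint clamp_bar above 0.006 m and y of wedge in the frame of wedge_mouth below -0.012 m and z of wedge in the frame of wedge_mouth below 0.008 m), for 0.2 s.
At the end, for the whole second after the job is handed in: Scrapers present flat in slots, within 7 mm of the back wall and 0.2 rad of straight; clamp bar down 6 mm or more, wedge origin 12 mm or more inside the mouth; mallet flat and still on the mat: head centre 10 to 105 mm towards the far end, grip within 45 mm of the centre line, within 0.35 rad (all of step 1 and all of step 3 and x of mallet in the frame of mat between 0.01 and 0.105 m and y of mallet_grip in the frame of mat between -0.045 and 0.045 m and angle between the x axis of mallet and the x axis of mat, either way round below 0.35 rad and height (world z) of mallet_grip below 0.032 m and linear speed of mallet below 0.02 m/s); the robot touches nothing.
It fails at once if the wedge is pressed in by the fingers (fingers on the wedge with the bar more than 3.5 mm down before the wedge is home) (contact force between the fingers and wedge above 2 N and value of joint clamp_bar between 0.0035 and 0.006 m).
It fails at once if the paint can is pushed more than 40 mm or tipped (distance of paint_can from where it was at the start of the episode above 0.04 m or angle between paint_can's own z axis and vertical above 0.4 rad).
It fails at once if the can lid is pushed more than 40 mm (distance of can_lid from where it was at the start of the episode above 0.04 m).
It fails at once if the paint brush is pushed more than 40 mm (distance of paint_brush from where it was at the start of the episode above 0.04 m).
Of scraper1, scraper2, scraper3, scraper4 only 3 to 4 are there at a start; the rules pass over those that are not, and their reading is None.
At some moment in a run one of scraper1, scraper2, scraper3, scraper4 may be knocked a few centimetres aside while the robot is not near it.
Once in a run the grip may slacken for a moment while it holds something.
It also fails if it takes over 210 s, if anything falls off the work surface, if the arm or the gripper's body presses on something with over 40 N, if the wrist force passes 120 N, or if a joint passes its speed limit or range.

ROBOT

A 6-joint arm with a two-finger parallel gripper is mounted at the origin on the work surface. World frame = base frame: x ahead of the robot, y to its left, z up, the work surface at z = 0. Lengths are in m, angles in rad, forces in N, time in s.
With the tool pointing down it reaches from about 0.25 to 0.775 m from the base axis. Payload 4 kg.
Tool frame: the origin (TCP) lies midway between the tips of the shut fingers; the grasp point (between the pads) lies 19 mm behind it (manip.grip_depth is the distance from the TCP to the grasp point, in m); z points along the fingers, y is the line along which they close (so a half turn about z gives the same grasp; the last joint's range is limited). The gripper opens to 85 mm and grips with 20 to 120 N. Pads are 22 mm wide; open, the fingers measure 114 mm over their backs; the gripper's body (76 mm by 85 mm) begins 54 mm behind the grasp point. The pads swing forward as they close: fully open they stand 13 mm farther back than shut.
Start: joints at [-1.425, 0.087, 1.371, -0, 1.684, -0.103], TCP at [0.135, -0.533, 0.231] pointing down, gripper open.
Joint ranges: [-3.1, 3.1], [-0.76, 2.03], [0.27, 2.55], [-1.08, 4.22], [0.17, 2.65], [-2.57, 2.57]. Speed limits (rad/s): [2.79, 2.79, 3.14, 3.14, 3.14, 3.14].

INTERFACE

Orientations are given as a unit quaternion [w, x, y, z].
In Python, from bench import manip gives the robot as it stands. The module is installed in compiled form; this text tells all that it offers.
- The arm moves only by the tool drive_tool, never from a script. Its argument "deltas" is a list of rows, each a list of 5 numbers: the shift along the tool's x, y, z in m, then the turn about the tool's z in degrees, then the opening, from 0 (shut) to 1 (fully open). A call has 1 to 5 rows; each row shifts and turns the commanded pose from where the row before left it, along the tool's axes as they then stand; what a row does not reach is not made up. A row lasts 1/8 s, in which the tool goes at most 62.5 mm and 10.7 degrees, less where a joint would pass 70% of its speed; a pose out of reach is approached as far as the arm can. A call with a gripper value outside its range is refused whole. The fingers move at their own pace and stop on an object; "force" is the grip in N (left out, the last holds). Time passes only in rows, so rows that do not move let the fingers close. It gives the time, the measured TCP pose, the force, the opening and the grip force at its end, in the units of the state.
- manip.read_state(): the state, without advancing time (a new reading comes with each control period).
- manip.capture(name): name is "scene" or "side" or "wrist"; returns the picture (400x640x3 uint8, red, green, blue); there is no depth.
- manip.camera_model(name): a dict with "vertical_fov" (degrees; the focal length in pixels is half the picture's height over the tangent of half this angle, whatever the lens; pixels are square), "cx", "cy" (the principal point, pixels), "extrinsics" (4x4, takes a point from camera to world coordinates). Camera axes: x right, y up, looking along -z (the intrinsics and any distortion apply to the point x, -y, -z); pixel columns grow to the right and rows downward; lengths in m; the calibration is good to about 2 mm. A picture is of the moment at which its call begins: read the wrist's pose just before it. camera_model takes no time and is no camera call; for the wrist camera it gives the pose at the moment of the call.
- manip.sign_off(): hands the job in; it is judged then, once.
Trained networks look in the newest picture that a camera, given by its name, has taken for a name from the list of things; names that differ only in an ending like _2 or _b are one class to them, and where a whole thing is asked for, a point or a joint stands for the part that bears it (a point fixed in the world has none). Each returns a list of dicts, best first, with "conf" (0 to 1); they miss things now and then, are a little off and sometimes report something else, mostly with a low value. They report only what shows in the picture. A call takes as long as a camera call. They do not tell look-alikes from the thing itself.
- manip.search_frame(camera, label): "at" ([row, column] in pixels, amid what is visible of it).
- manip.masks_of(camera, label): "mask" (400x640 bool, what is visible of it) and "at" ([row, column] in pixels, amid what is visible of it).
- manip.landmark_of(camera, label): "at" ([row, column] in pixels: a listed point, or the origin of a listed thing).
The state is a dict: "time": time; "q": joint angles; "dq": joint speeds; "effort": joint torques, N m; "ee_pos": TCP position; "tool_rot": TCP orientation; "force": force on the tool from outside, world axes, zero at the start; "ft_torque": the same for the moment, N m; "grip_width": opening from 0.0 (shut) to 1.0 (fully open); "grasp_force": force on a finger pad.
Only numpy, scipy, OpenCV 4.12 (cv2) and the standard library are available. Lean on these libraries where they do the work, as an engineer would, in place of code of your own. Each camera call takes 0.05 s, during which the arm holds its last target. There are 200 camera calls.

## Working session

There is one attempt and no reset: what is moved stays moved. The work goes in short steps, Python scripts to look and compute and a tool call to move; the robot and the scene stay as the last step left them, time stands still between calls to the robot, and variables do not carry over. Pictures are saved under pics/ and viewed, at most 18 in all, crops included, and the job is handed in when it is done.

Besides the shell and the picture viewer there is one more tool, called after ">>>" as name(argument=value, ...) on one line, values as JSON. drive_tool: Moves the arm, as the interface text tells. Its arguments: {"type":"object","properties":{"deltas":{"type":"array","items":{"type":"array","items":{"type":"number"}}},"force":{"type":"number"}},"required":["deltas"]}

```bash
mkdir -p pics; ls
python3 - <<'E'
from bench import manip
import cv2,numpy as np
np.set_printoptions(precision=4,suppress=True)
for n in("scene","side"):
    im=manip.capture(n); cv2.imwrite(f"pics/{n}0.png",im[:,:,::-1])
    m=manip.camera_model(n); print(n,{k:(v if np.ndim(v)==0 else np.array(v)) for k,v in m.items()})
    for l in("rack","scraper1","wedge","mallet","mallet_grip","mat","slot1","slot2","slot3","slot4","wedge_mouth","paint_can","can_lid","paint_brush"):
        print(l,[(np.round(d["at"],1).tolist(),round(float(d["conf"]),2)) for d in manip.landmark_of(n,l)])
print(manip.read_state())
E
```

```text
pics
scene {'vertical_fov': 46.96015081731013, 'cx': 307.396336919508, 'cy': 201.47314388849838, 'extrinsics': array([[-0.307 , -0.5247,  0.794 ,  1.5526],
       [ 0.9517, -0.1787,  0.2498,  0.2527],
       [ 0.0108,  0.8323,  0.5542,  0.7915],
       [ 0.    ,  0.    ,  0.    ,  1.    ]])}
rack [([240.9, 280.4], 0.95)]
scraper1 [([195.5, 417.8], 0.95), ([189.3, 235.4], 0.88), ([220.8, 344.6], 0.85), ([201.9, 270.2], 0.82), ([255.6, 172.0], 0.81), ([214.3, 308.6], 0.76), ([168.7, 274.5], 0.61), ([187.9, 190.1], 0.52)]
wedge [([228.1, 392.4], 0.91)]
mallet [([251.2, 448.6], 0.84)]
mallet_grip [([232.9, 447.9], 0.57)]
mat [([236.7, 450.4], 0.86)]
slot1 [([241.0, 295.6], 0.94), ([247.7, 322.7], 0.75), ([232.4, 240.0], 0.66), ([240.1, 269.1], 0.62), ([237.3, 449.2], 0.25), ([214.3, 309.8], 0.15)]
slot2 [([241.0, 295.6], 0.94), ([247.7, 322.7], 0.75), ([232.4, 240.0], 0.66), ([240.1, 269.1], 0.62), ([237.3, 449.2], 0.25), ([214.3, 309.8], 0.15)]
slot3 [([241.0, 295.6], 0.94), ([247.7, 322.7], 0.75), ([232.4, 240.0], 0.66), ([240.1, 269.1], 0.62), ([237.3, 449.2], 0.25), ([214.3, 309.8], 
[... 1546 characters left out ...]
.71), ([204.9, 288.9], 0.56), ([297.8, 207.0], 0.53)]
wedge_mouth [([228.1, 229.5], 0.89), ([192.2, 386.4], 0.38)]
paint_can [([166.8, 356.3], 0.76)]
can_lid [([191.7, 246.4], 0.93)]
paint_brush [([214.5, 211.2], 0.69)]
{'time': 1.5, 'q': array([-1.4251,  0.0872,  1.3707, -0.    ,  1.6836, -0.1031]), 'dq': array([ 0.0001, -0.0002, -0.0007, -0.0001,  0.0005, -0.002 ]), 'effort': array([ -0.0008, -35.1712, -31.3456,  -0.0004,   0.0005,   0.    ]), 'ee_pos': array([ 0.1354, -0.5331,  0.2314]), 'tool_rot': array([ 0.0001,  0.9923,  0.1241, -0.    ]), 'force': array([ 0.3932,  0.2335, -0.5472]), 'ft_torque': array([-0.04  ,  0.0099, -0.0345]), 'grasp_force': 0.0, 'grip_width': 1.0028218610745656}
```

Run:
```python
import cv2
for n,(x0,x1,y0,y1) in {"scene":(140,500,150,340),"side":(180,440,130,380)}.items():
    im=cv2.imread(f"pics/{n}0.png")[y0:y1,x0:x1]
    s=min(800/(x1-x0),600/(y1-y0)); cv2.imwrite(f"pics/{n}0c.png",cv2.resize(im,None,fx=s,fy=s,interpolation=cv2.INTER_CUBIC)); print(s)
```

```text
2.2222222222222223
2.4
```

View pics/scene0c.png

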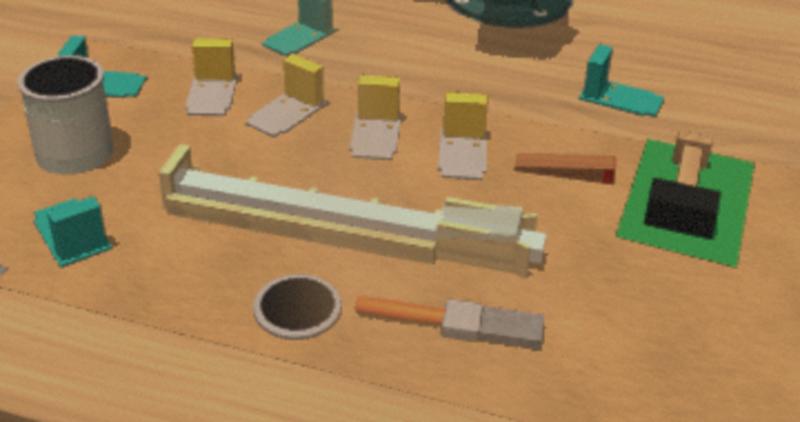

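View pics/side0c.png

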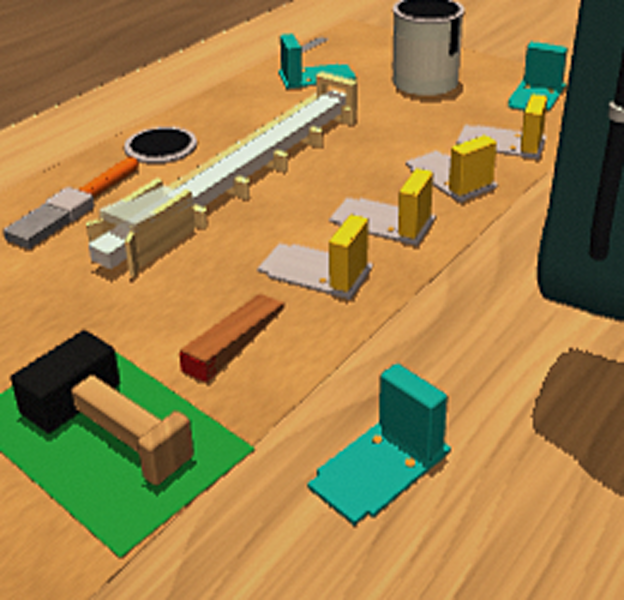

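The yellow scrapers, with handles near scene pixels (236,177), (276,186), (310,194) and (349,202), are the four wanted ones. The turquoise copies in scene pixels near (182,187), (275,165), (172,255) and (420,192) don't match the yellow description, so I'll leave them alone. The wedge's red tail is towards the mallet, and the mallet lies on its mat with the head at the far end.

```bash
cat > h.py <<'E'
from bench import manip
import numpy as np,cv2
from scipy.spatial.transform import Rotation as R
np.set_printoptions(precision=4,suppress=True)
def K(m):
    f=200/np.tan(np.radians(m["vertical_fov"])/2); return f,m["cx"],m["cy"]
def ray(m,rc,z=0.):
    f,cx,cy=K(m);E=np.array(m["extrinsics"]);d=E[:3,:3]@[(rc[1]-cx)/f,-(rc[0]-cy)/f,-1];o=E[:3,3]
    return o+d*(z-o[2])/d[2]
def proj(m,P):
    f,cx,cy=K(m);E=np.array(m["extrinsics"]);p=(np.atleast_2d(P)-E[:3,3])@E[:3,:3]
    return np.c_[cy-f*p[:,1]/-p[:,2],cx+f*p[:,0]/-p[:,2]]
def tool(s=None):
    s=s or manip.read_state();q=s["tool_rot"]
    return s["ee_pos"],R.from_quat([q[1],q[2],q[3],q[0]])
def goto(pos,yaw_deg,s=None):
    """deltas in tool axes to reach pos with tool y axis at world angle yaw (mod 180). assumes tool down"""
    p,r=tool(s); M=r.as_matrix(); d=M.T@(np.array(pos)-p)
    cur=np.degrees(np.arctan2(M[1,1],M[0,1])); dy=(yaw_deg-cur+90)%180-90
    return np.r_[d*1000,-dy].round(1)   # tool z down: +turn about tool z = -world yaw
E
python3 - <<'E'
from h import *
z={"rack":0,"scraper1":0,"wedge":0,"mallet":.003,"mallet_grip":.025,"mat":0,"slot1":0,"wedge_mouth":.033,"can_lid":0,"paint_can":0,"paint_brush":0}
for n in("scene","side"):
    m=manip.camera_model(n)
    manip.capture(n)
    for l in z:
        for d in manip.landmark_of(n,l)[:8]:
            if d["conf"]>.5: print(n,l,ray(m,d["at"],z[l])[:2],round(float(d["conf"]),2),np.round(d["at"]))
m=manip.camera_model("wrist");print({k:np.array(v) for k,v in m.items()})
E
```

```text
scene rack [ 0.6065 -0.078 ] 0.72 [239. 296.]
scene rack [ 0.6323 -0.1146] 0.7 [242. 280.]
scene scraper1 [0.478  0.0379] 0.94 [221. 347.]
scene scraper1 [ 0.2598 -0.2775] 0.93 [168. 274.]
scene scraper1 [ 0.4272 -0.2289] 0.91 [196. 269.]
scene scraper1 [ 0.4728 -0.0894] 0.83 [212. 306.]
scene scraper1 [ 0.4269 -0.3453] 0.81 [189. 235.]
scene scraper1 [ 0.4655 -0.4902] 0.79 [188. 189.]
scene scraper1 [0.2674 0.2249] 0.7 [195. 420.]
scene wedge [0.464  0.1646] 0.62 [226. 391.]
scene wedge [0.5161 0.3227] 0.59 [249. 447.]
scene mallet [0.5311 0.3119] 0.68 [250. 442.]
scene mallet [ 0.8179 -0.0716] 0.57 [290. 269.]
scene mallet_grip [0.4947 0.3275] 0.73 [237. 451.]
scene mat [0.4735 0.3199] 0.62 [239. 447.]
scene slot1 [0.6205 0.0064] 0.87 [248. 323.]
scene slot1 [ 0.6265 -0.0783] 0.85 [243. 293.]
scene slot1 [ 0.628  -0.1457] 0.68 [238. 270.]
scene slot1 [ 0.6219 -0.2314] 0.57 [231. 242.]
scene wedge_mouth [0.6514 0.1478] 0.83 [257. 374.]
scene can_lid [ 0.8134 -0.0751] 0.83 [290. 268.]
scene paint_can [ 0.6273 -0.4549] 0.56 [217. 172.]
scene paint_brush [0.7684 0.0952] 0.83 [293. 342.
[... 571 characters left out ...]
20.]
side mat [0.4675 0.327 ] 0.89 [311. 225.]
side slot1 [ 0.6462 -0.234 ] 0.97 [184. 318.]
side slot1 [ 0.6344 -0.1668] 0.95 [193. 309.]
side slot1 [ 0.6323 -0.0739] 0.62 [205. 290.]
side slot1 [0.4673 0.037 ] 0.61 [242. 311.]
side wedge_mouth [0.6437 0.1504] 0.77 [229. 229.]
side can_lid [ 0.8056 -0.0725] 0.8 [189. 248.]
side paint_can [ 0.6146 -0.4302] 0.84 [166. 358.]
side paint_brush [0.7742 0.1074] 0.71 [217. 211.]
{'vertical_fov': array(61.7038), 'cx': array(313.4589), 'cy': array(199.0783), 'extrinsics': array([[ 0.2458,  0.9271,  0.2829,  0.2082],
       [-0.9693,  0.2348,  0.0725, -0.515 ],
       [ 0.0008, -0.292 ,  0.9564,  0.3734],
       [ 0.    ,  0.    ,  0.    ,  1.    ]])}
```

>>> drive_tool(deltas=[[0.047,-0.031,-0.007,0,1],[0.047,-0.031,-0.007,0,1],[0.047,-0.031,-0.007,0,1],[0.047,-0.031,-0.007,0,1],[0.047,-0.031,-0.007,0,1]])

```text
time: 3.32
ee_pos: [0.326, -0.3235, 0.2668]
tool_rot: [0.0, 0.992, 0.124, 0.0]
force: [0.0, -1.1, -0.0]
grip_width: 1.002
grasp_force: 0.0
```

>>> drive_tool(deltas=[[0.047,-0.031,-0.007,0,1],[0.047,-0.031,-0.007,0,1],[0.047,-0.031,-0.007,0,1],[0.047,-0.031,-0.007,7,1],[0.047,-0.031,-0.007,7,1]])

```text
time: 3.95
ee_pos: [0.5204, -0.1201, 0.302]
tool_rot: [0.0, 1.0, 0.0, 0.001]
force: [0.5, -0.7, 0.2]
grip_width: 1.001
grasp_force: 0.0
```

Run:
```python
from h import *
s=manip.read_state();print(s["time"],s["ee_pos"],s["q"])
m=manip.camera_model("wrist");im=manip.capture("wrist");cv2.imwrite("pics/w1.png",im[:,:,::-1])
print(m["extrinsics"])
z={"rack":0,"scraper1":0,"wedge":0,"slot1":0,"wedge_mouth":.033}
for l in z:
    for d in manip.landmark_of("wrist",l)[:8]:
        if d["conf"]>.4: print(l,ray(m,d["at"],z[l])[:2],round(float(d["conf"]),2),np.round(d["at"]))
```

```text
3.95 [ 0.5204 -0.1201  0.302 ] [-0.3328  0.0479  1.2735 -0.0004  1.8189  1.237 ]
[[ 0.0004  0.9568  0.2909  0.5954]
 [-1.     -0.      0.0013 -0.1203]
 [ 0.0012 -0.2909  0.9568  0.4442]
 [ 0.      0.      0.      1.    ]]
rack [ 0.6289 -0.1177] 0.65 [ 69. 311.]
scraper1 [ 0.4595 -0.2207] 0.85 [200. 385.]
scraper1 [0.4689 0.0365] 0.79 [193. 199.]
scraper1 [ 0.4695 -0.084 ] 0.71 [193. 287.]
scraper1 [0.2667 0.2183] 0.69 [318.  95.]
scraper1 [ 0.4672 -0.5027] 0.65 [194. 590.]
scraper1 [ 0.4436 -0.3422] 0.64 [210. 471.]
wedge [0.4643 0.1694] 0.9 [196. 103.]
wedge_mouth [0.6534 0.144 ] 0.65 [43. 78.]
```

View pics/w1.png

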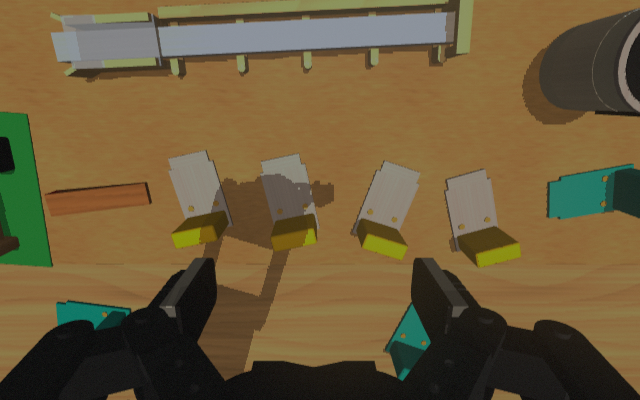

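```bash
cat >> h.py <<'E'
def box(x0,x1,y0,y1,z0,z1,z1b=None):
    return np.array([[x,y,z] for x in(x0,x1) for y in(y0,y1) for z in(z0,z1)])
blade=np.array([[x,y,z] for x,y in[(-55,-31),(-55,31),(40,31),(40,-31),(55,26),(55,-26)] for z in(0,5)])
SCR=[blade/1000,box(-51,-29,-28,28,5,65)/1000]
WED=[np.array([[x,y,z] for x in(-15,15) for y,z in[(-62.5,0),(-62.5,8),(63.5,0),(63.5,26)]])/1000]
MAL=[box(-22,22,-40,40,0,44)/1000,box(-118,-22,-12,12,10,34)/1000,box(-136,-118,-22,22,0,44)/1000]
from scipy.optimize import minimize
def place(parts,p,z=0):
    c,s=np.cos(p[2]),np.sin(p[2]);M=np.array([[c,-s,0],[s,c,0],[0,0,1]])
    return [q@M.T+[p[0],p[1],z] for q in parts]
def render(m,parts,p,z=0,S=4,shape=(400,640)):
    im=np.zeros((shape[0]*S,shape[1]*S),np.uint8)
    for q in place(parts,p,z):
        uv=proj(m,q)[:,::-1]; cv2.fillConvexPoly(im,cv2.convexHull(((uv+.5)*S).astype(np.int32)),1)
    return cv2.resize(im.astype(np.float32),shape[::-1],interpolation=cv2.INTER_AREA)
def fit(m,mask,parts,p0,z=0):
    def cost(p):
        r=render(m,parts,[p[0]/10,p[1]/10,p[2]],z); return 1-np.minimum(r,mask).sum()/np.maximum(r,mask).sum()
    b=None
    for a in(-.25,0,.25):
        x0=np.array([p0[0]*10,p0[1]*10,p0[2]+a])
        o=minimize(cost,x0,method="Nelder-Mead",options=dict(initial_simplex=[x0,x0+[.15,0,0],x0+[0,.15,0],x0+[0,0,.2]],maxiter=120,xatol=1e-3,fatol=1e-4))
        if b is None or o.fun<b.fun:b=o
    return np.array([b.x[0]/10,b.x[1]/10,b.x[2]]),1-b.fun
E
python3 - <<'E'
from h import *
m=manip.camera_model("wrist")
im=manip.capture("wrist");ov=im.copy()
def do(l,parts,ok):
    for d in manip.masks_of("wrist",l):
        if d["conf"]<.3: continue
        mk=d["mask"]; g=ray(m,d["at"],0)[:2]
        if not ok(mk): continue
        p,iou=fit(m,mk.astype(np.float32),parts,[g[0]+.015 if l!="wedge" else g[0],g[1],0 if l!="wedge" else np.pi/2*0],0)
        print(l,round(d["conf"],2),np.round(d["at"]),p[:2],np.degrees(p[2]).round(1),"iou",iou.round(3))
        for q in place(parts,p):
            cv2.polylines(ov,[cv2.convexHull(proj(m,q)[:,::-1].astype(np.float32)).astype(np.int32)],True,(255,0,0),1)
hsv=cv2.cvtColor(im,cv2.COLOR_RGB2HSV)
yel=(hsv[...,0]>20)&(hsv[...,0]<33)&(hsv[...,1]>190)
do("scraper1",SCR,lambda k:(k&yel).sum()>100)
do("wedge",WED,lambda k:True)
cv2.imwrite("pics/w1f.png",cv2.resize(ov[0:280,30:550,::-1],None,fx=1.53,fy=1.53))
cv2.imwrite("pics/w1r.png",cv2.resize(im[0:90,40:500,::-1],None,fx=1.73,fy=3.46,interpolation=cv2.INTER_CUBIC))
E
```

```text
scraper1 0.88 [198. 198.] [0.4698 0.0353] 14.1 iou 0.948
scraper1 0.85 [202. 282.] [ 0.4657 -0.0873] 12.4 iou 0.959
scraper1 0.74 [222. 480.] [ 0.4446 -0.3407] 16.1 iou 0.953
scraper1 0.55 [210. 385.] [ 0.4551 -0.2219] -19.4 iou 0.942
wedge 0.88 [198.  95.] [0.4643 0.1666] 5.1 iou 0.941
wedge 0.65 [211. 384.] [ 0.4497 -0.2254] 67.3 iou 0.554
```

View pics/w1f.png

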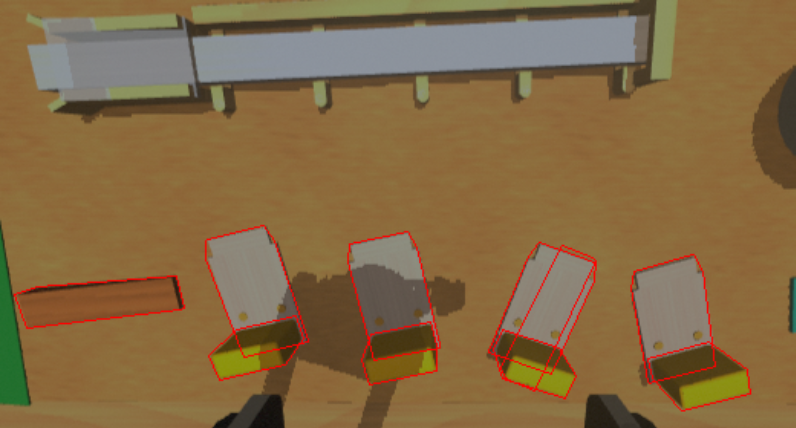

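```bash
cat >> h.py <<'E'
RACK=[box(0,18,y-4.5,y+4.5,0,24)/1000 for y in(-156,-78,0,78,156)]+[box(20,50,-175,285,33,33)/1000,box(60,60,-165,160,26,26)/1000]
E
python3 - <<'E'
from h import *
from scipy.optimize import least_squares
m=manip.camera_model("wrist");im=cv2.imread("pics/w1.png")
c=np.array([[36,89],[28,46],[220,110],[322,107],[424,103],[524,97],[625,90]])/1.53+[30,0]
P=np.array([[20,285,33],[50,285,33]]+[[0,y,0] for y in(156,78,0,-78,-156)])/1000
r=lambda p:(proj(m,place([P],p)[0])[:,::-1]-c).ravel()
o=least_squares(r,[.625,-.115,.04],x_scale=[.01,.01,.01],loss="soft_l1");print(o.x,np.degrees(o.x[2]),o.fun.reshape(-1,2).round(1))
big=cv2.resize(im[0:100,40:500],None,fx=1.73,fy=1.73*3,interpolation=cv2.INTER_CUBIC)
for q in place(RACK,o.x):
    uv=proj(m,q)[:,::-1]+.5-[40,0];uv=uv*[1.73,1.73*3]
    cv2.polylines(big,[cv2.convexHull(uv.astype(np.float32)).astype(np.int32)],True,(0,0,255),1)
cv2.imwrite("pics/w1r.png",big)
E
```

```text
[ 0.6298 -0.1151  0.0525] 3.0105338436271567 [[ 1.3  0.3]
 [-0.9 -0.7]
 [ 7.7  1.2]
 [ 3.6 -0.2]
 [-0.2 -1. ]
 [-2.3 -0.5]
 [-4.8  0.7]]
```

View pics/w1r.png

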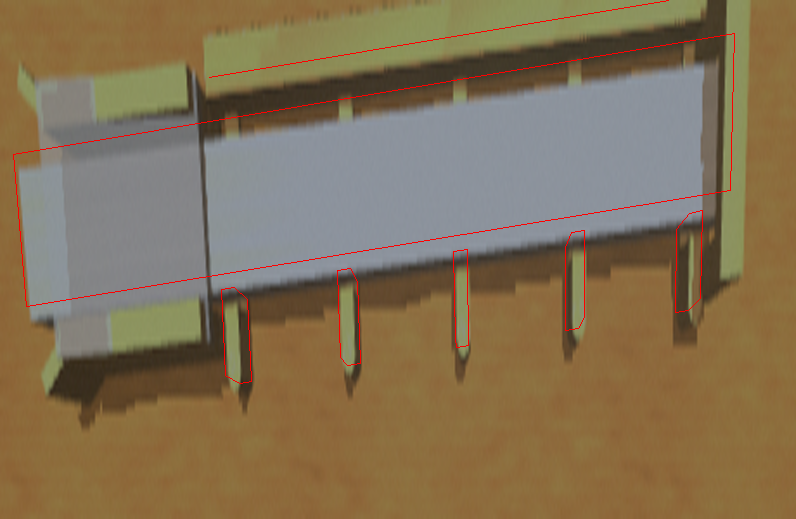

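The red model lines fit the posts to about 2 px, but the rack is at the picture's edge. I'll take one more look with the rack centred.

>>> drive_tool(deltas=[[0.04,-0.025,0.015,0,1],[0.04,-0.025,0.015,0,1],[0.04,-0.03,0.01,0,1],[0,0,0,0,1]])

```text
time: 4.9
ee_pos: [0.6397, -0.0402, 0.2578]
tool_rot: [-0.001, 1.0, 0.003, -0.002]
force: [-0.9, -1.1, -0.4]
grip_width: 0.996
grasp_force: 0.0
```

Run:
```python
from h import *
s=manip.read_state();print(s["time"],s["ee_pos"],s["q"])
m=manip.camera_model("wrist");im=manip.capture("wrist");cv2.imwrite("pics/w2.png",im[:,:,::-1])
import pickle;pickle.dump(m,open("w2.pkl","wb"))
big=cv2.resize(im[80:220,20:420,::-1],None,fx=2,fy=4,interpolation=cv2.INTER_CUBIC)
for q in place(RACK,[.628,-.1151,.047]):
    uv=proj(m,q)[:,::-1]+.5-[20,80];uv=uv*[2,4]
    cv2.polylines(big,[cv2.convexHull(uv.astype(np.float32)).astype(np.int32)],True,(0,0,255),1)
cv2.imwrite("pics/w2r.png",big)
```

```text
4.9 [ 0.6397 -0.0402  0.2578] [-0.1514  0.2944  1.077   0.0005  1.7753  1.4131]
```

View pics/w2r.png

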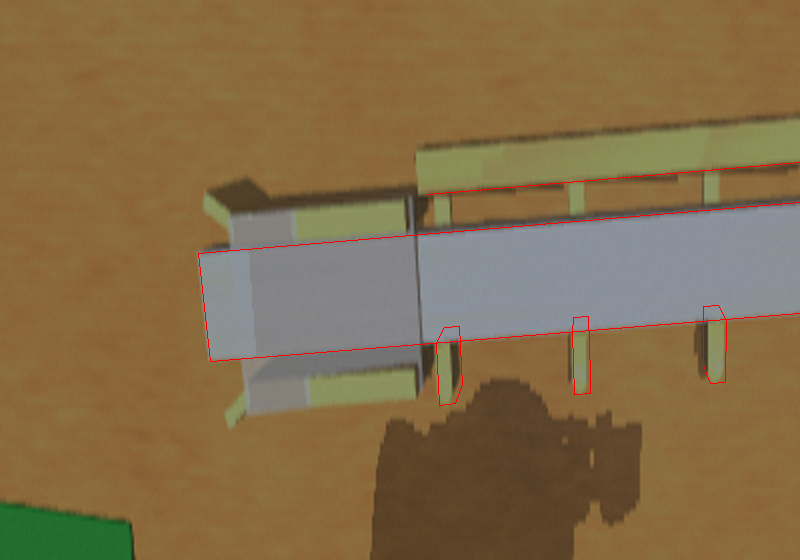

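```bash
cat >> h.py <<'E'
RK=np.array([.628,-.1151,.047])
def r2w(x,y,rk=RK): c,s=np.cos(rk[2]),np.sin(rk[2]); return np.array([rk[0]+c*x-s*y,rk[1]+s*x+c*y])
def plan(wps,start=None,step=.05):
    """wps: (x,y,z,tool-y world angle deg,open). prints rows"""
    if start is None:
        p,r=tool();M=r.as_matrix();p=np.array(p);a=np.degrees(np.arctan2(M[1,1],M[0,1]))
    else: p,a=np.array(start[:3]),start[3]
    rows=[]
    for w in wps:
        t=np.array(w[:3]);n=max(1,int(np.ceil(max(np.linalg.norm(t-p)/step,abs(w[3]-a)/10.4))))
        q=p.copy();b=a
        for i in range(n):
            g=p+(t-p)*(i+1)/n; c,s=np.cos(np.radians(b)),np.sin(np.radians(b))
            Y=np.array([c,s,0]);Z=np.array([0,0,-1.]);X=np.cross(Y,Z); d=g-q
            db=w[3]-b if i==n-1 else round((w[3]-a)/n,1)
            row=[round(float(d@X),3),round(float(d@Y),3),round(float(d@Z),3),round(-db,1)]; rows.append(row+[w[4]])
            q=q+row[0]*X+row[1]*Y+row[2]*Z;b-=row[3]
        p,a=q,b
    for i in range(0,len(rows),5): print(rows[i:i+5])
E
python3 - <<'E'
from h import *
plan([(.431,.0256,.10,14.1,1),(.431,.0256,.026,14.1,1)])
E
```

```text
[[-0.021, -0.007, 0.016, np.float64(-10.4), 1], [-0.019, -0.01, 0.016, np.float64(-10.4), 1], [-0.017, -0.014, 0.016, np.float64(-10.4), 1], [-0.014, -0.016, 0.016, np.float64(-10.4), 1], [-0.011, -0.019, 0.016, np.float64(-10.4), 1]]
[[-0.007, -0.021, 0.016, np.float64(-10.4), 1], [-0.004, -0.022, 0.016, np.float64(-10.4), 1], [0.0, -0.021, 0.016, np.float64(-10.4), 1], [0.005, -0.022, 0.016, np.float64(-10.4), 1], [0.008, -0.02, 0.015, np.float64(-10.2), 1]]
[[-0.0, -0.0, 0.037, np.float64(-0.0), 1], [-0.0, -0.0, 0.037, np.float64(-0.0), 1]]
```

>>> drive_tool(deltas=[[-0.021,-0.007,0.016,-10.4,1],[-0.019,-0.01,0.016,-10.4,1],[-0.017,-0.014,0.016,-10.4,1],[-0.014,-0.016,0.016,-10.4,1],[-0.011,-0.019,0.016,-10.4,1]])

```text
time: 5.58
ee_pos: [0.534, -0.0095, 0.1824]
tool_rot: [0.001, 0.897, 0.442, 0.001]
force: [0.6, -0.2, 0.6]
grip_width: 1.003
grasp_force: 0.0
```

>>> drive_tool(deltas=[[-0.007,-0.021,0.016,-10.4,1],[-0.004,-0.022,0.016,-10.4,1],[0,-0.021,0.016,-10.4,1],[0.005,-0.022,0.016,-10.4,1],[0.008,-0.02,0.015,-10.2,1]])

```text
time: 6.2
ee_pos: [0.4301, 0.0249, 0.103]
tool_rot: [0.001, 0.614, 0.789, 0.0]
force: [0.0, 1.0, 0.0]
grip_width: 1.0
grasp_force: 0.0
```

Run:
```python
from h import *
plan([(.431,.0256,.026,14.1,1)],step=.03)
```

```text
[[0.0, 0.0, 0.026, np.float64(0.1), 1], [0.0, 0.001, 0.025, np.float64(0.1), 1], [0.0, 0.0, 0.026, np.float64(-0.0), 1]]
```

>>> drive_tool(deltas=[[0,0,0.026,0,1],[0,0.001,0.025,0,1],[0,0,0.026,0,1],[0,0,0,0,0],[0,0,0,0,0]], force=50)

```text
time: 6.82
ee_pos: [0.433, 0.0256, 0.0269]
tool_rot: [0.001, 0.616, 0.788, 0.001]
force: [0.7, 0.6, 0.5]
grip_width: 0.611
grasp_force: 0.0
```

>>> drive_tool(deltas=[[0,0,0,0,0],[0,0,0,0,0],[0,0,-0.003,0,0]])

```text
time: 7.2
ee_pos: [0.4321, 0.0264, 0.0284]
tool_rot: [-0.0, 0.615, 0.788, -0.0]
force: [-0.9, -0.2, -2.2]
grip_width: 0.255
grasp_force: 49.7
```

```bash
cat >> h.py <<'E'
SL={1:117,2:39,3:-39,4:-117}
def ins(k,z,xr,dy=0):  # TCP for slot k with scraper origin at rack x=xr mm
    return [*r2w((xr-40)/1000,(SL[k]+dy)/1000),z,np.degrees(RK[2]),0]
E
python3 - <<'E'
from h import *
z=manip.read_state()["ee_pos"][2]
plan([ins(1,z,-70),ins(1,z,-15),ins(1,z,6)])
E
```

```text
[[-0.024, 0.035, 0.0, np.float64(5.7), 0], [-0.021, 0.038, 0.0, np.float64(5.7), 0], [0.0, 0.028, 0.0, np.float64(-0.0), 0], [0.0, 0.027, 0.0, np.float64(-0.0), 0], [0.0, 0.021, 0.0, np.float64(-0.0), 0]]
```

>>> drive_tool(deltas=[[-0.024,0.035,0,5.7,0],[-0.021,0.038,0,5.7,0],[0,0,0,0,0]])

```text
time: 7.58
ee_pos: [0.5149, -0.0046, 0.0281]
tool_rot: [0.0, 0.691, 0.723, 0.0]
force: [-0.2, 1.3, -2.1]
grip_width: 0.253
grasp_force: 49.9
```

Run:
```python
from h import *
s=manip.read_state();print(s["ee_pos"],s["force"])
z=s["ee_pos"][2]
m=manip.camera_model("wrist");im=manip.capture("wrist")
big=cv2.resize(im[:,:,::-1],None,fx=1.2,fy=1.2)
cv2.imwrite("pics/w3.png",big)
plan([ins(1,z,-15),ins(1,z,6)])
```

```text
[ 0.5149 -0.0046  0.0281] [-0.1548  1.2736 -2.1492]
[[0.0, 0.027, -0.0, np.float64(-0.0), 0], [0.001, 0.028, -0.0, np.float64(-0.0), 0], [-0.0, 0.021, -0.0, np.float64(-0.0), 0]]
```

View pics/w3.png

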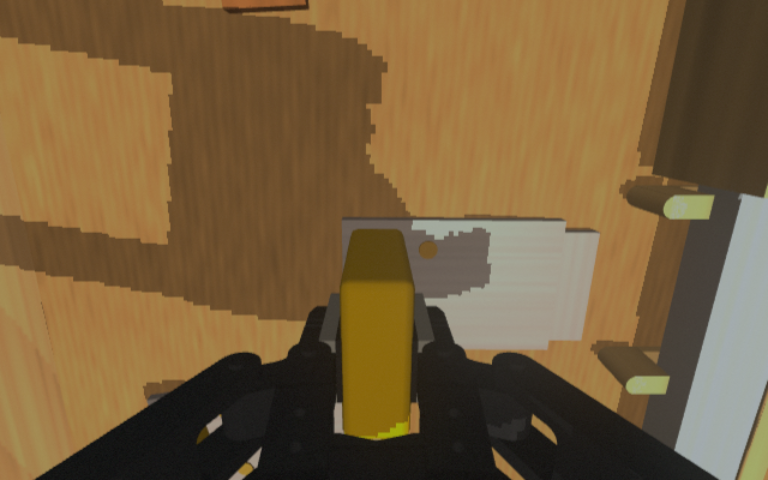

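The scraper is held straight and heading into its slot between the posts at about (600,190) and (600,350). I'll overlay the model to check the lateral centring.

Run:
```python
from h import *
m=manip.camera_model("wrist");im=manip.capture("wrist")[:,:,::-1].copy()
p,r=tool();Y=r.as_matrix()[:,1];a=np.arctan2(Y[1],Y[0])
for parts,q,z,c in((RACK,RK,0,(0,0,255)),(SCR,[p[0]+.04*np.cos(a),p[1]+.04*np.sin(a),a],.002,(255,0,0))):
    for g in place(parts,q,z):
        cv2.polylines(im,[cv2.convexHull(proj(m,g)[:,::-1].astype(np.float32)).astype(np.int32)],True,c,1)
cv2.imwrite("pics/w3o.png",cv2.resize(im[120:320,250:640],None,fx=2,fy=2,interpolation=cv2.INTER_CUBIC))
```

```text
(no output)
```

View pics/w3o.png

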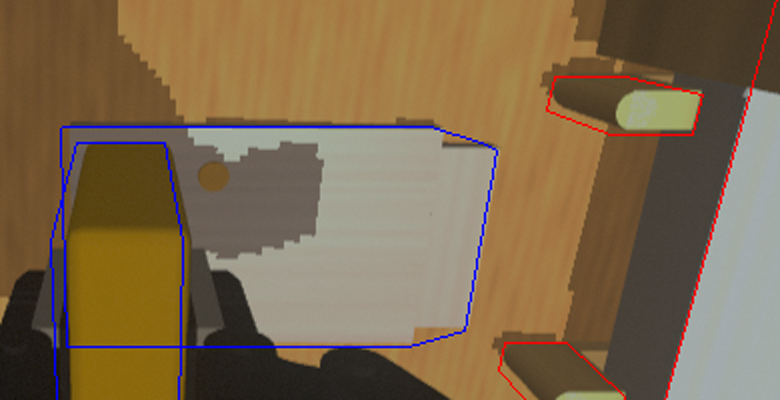

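Both models sit on the picture to within about 1 px, so I'll push in.

>>> drive_tool(deltas=[[0,0.027,0,0,0],[0.001,0.028,0,0,0],[0,0.016,0,0,0],[0,0.006,0,0,0],[0,0.002,0,0,0]])

```text
time: 8.3
ee_pos: [0.5869, 0.0015, 0.0276]
tool_rot: [-0.004, 0.69, 0.724, -0.004]
force: [-11.1, -0.4, 6.4]
grip_width: 0.25
grasp_force: 51.0
```

Run:
```python
from h import *
s=manip.read_state();p=s["ee_pos"];c,q=np.cos(RK[2]),np.sin(RK[2]);d=p[:2]-RK[:2]
print("scraper rack xy",c*d[0]+q*d[1]+.04,-q*d[0]+c*d[1],p[2],s["force"])
```

```text
scraper rack xy 0.004468897441432029 0.11836861123635427 0.02755487548586789 [-11.075   -0.3515   6.4116]
```

>>> drive_tool(deltas=[[0,0,0.002,0,0],[0,-0.001,0,0,0.45],[0,0,0,0,0.45],[0,0,-0.035,0,0.45],[0,0,-0.035,0,1]])

```text
time: 8.93
ee_pos: [0.5901, 0.0011, 0.0965]
tool_rot: [-0.0, 0.69, 0.723, -0.0]
force: [0.3, -1.7, 1.1]
grip_width: 0.649
grasp_force: 0.0
```

Run:
```python
from h import *
s=manip.read_state();print(s["ee_pos"],s["force"],s["grip_width"])
m=manip.camera_model("side");im=manip.capture("side")
hsv=cv2.cvtColor(im,cv2.COLOR_RGB2HSV);yel=(hsv[...,0]>20)&(hsv[...,0]<33)&(hsv[...,1]>190)
for d in manip.masks_of("side","scraper1"):
    if (d["mask"]&yel).sum()<60 or d["conf"]<.4: continue
    g=ray(m,d["at"],.02);p,i=fit(m,d["mask"].astype(np.float32),SCR,[g[0],g[1],0]);print(p[:2],np.degrees(p[2]).round(1),i.round(3))
plan([(.4266,-.0959,.095,12.4,1),(.4266,-.0959,.026,12.4,1)])
```

```text
[0.5901 0.0011 0.0965] [ 0.3062 -1.6787  1.1081] 0.6485274339845858
[ 0.4521 -0.2162] -21.8 0.895
[ 0.4424 -0.335 ] 21.5 0.711
[ 0.4654 -0.0841] 12.6 0.885
[ 0.6206 -0.0012] -20.8 0.766
[[-0.022, -0.043, 0.002, np.float64(-2.4), 1], [-0.021, -0.044, 0.001, np.float64(-2.4), 1], [-0.018, -0.044, 0.002, np.float64(-2.4), 1], [-0.017, -0.046, 0.002, np.float64(-2.5), 1], [0.0, 0.0, 0.034, np.float64(-0.0), 1]]
[[0.0, 0.0, 0.035, np.float64(-0.0), 1]]
```

>>> drive_tool(deltas=[[-0.022,-0.043,0.002,-2.4,1],[-0.021,-0.044,0.001,-2.4,1],[-0.018,-0.044,0.002,-2.4,1],[-0.017,-0.046,0.002,-2.5,1],[0,0,0.034,0,1]])

```text
time: 9.65
ee_pos: [0.4227, -0.0978, 0.0568]
tool_rot: [0.003, 0.628, 0.778, 0.001]
force: [1.1, 0.7, -0.6]
grip_width: 0.996
grasp_force: 0.0
```

>>> drive_tool(deltas=[[0,0,0.035,0,1],[0,0,0,0,0],[0,0,0,0,0],[0,0,0,0,0],[0,0,0,0,0]])

```text
time: 10.28
ee_pos: [0.4245, -0.0964, 0.022]
tool_rot: [0.002, 0.627, 0.779, 0.001]
force: [0.7, -0.1, 3.7]
grip_width: 0.25
grasp_force: 49.3
```

>>> drive_tool(deltas=[[0,0,-0.003,0,0]])

```text
time: 10.4
ee_pos: [0.4229, -0.0959, 0.0236]
tool_rot: [0.0, 0.627, 0.779, -0.0]
force: [0.4, -0.2, -1.9]
grip_width: 0.251
grasp_force: 48.9
```

Run:
```python
from h import *
z=manip.read_state()["ee_pos"][2]
plan([ins(2,z,-70),ins(2,z,-15),ins(2,z,6)])
```

```text
[[-0.003, 0.047, 0.0, np.float64(4.8), 0], [0.001, 0.047, 0.0, np.float64(4.9), 0], [0.0, 0.028, 0.0, np.float64(-0.0), 0], [0.0, 0.027, 0.0, np.float64(-0.0), 0], [0.0, 0.021, 0.0, np.float64(-0.0), 0]]
```

>>> drive_tool(deltas=[[-0.003,0.047,0,4.8,0],[0.001,0.047,0,4.9,0],[0,0,0,0,0],[0,0.028,0,0,0],[0,0.01,0,0,0]])

```text
time: 11.02
ee_pos: [0.554, -0.08, 0.0231]
tool_rot: [-0.0, 0.69, 0.724, -0.0]
force: [-0.5, -1.2, -1.3]
grip_width: 0.25
grasp_force: 50.1
```

```bash
cat >> h.py <<'E'
def where():
    s=manip.read_state();p=s["ee_pos"];c,q=np.cos(RK[2]),np.sin(RK[2]);d=p[:2]-RK[:2]
    print("scraper rack xy",c*d[0]+q*d[1]+.04,-q*d[0]+c*d[1],p[2],s["force"],s["time"])
E
python3 - <<'E'
from h import *
where();z=manip.read_state()["ee_pos"][2]
plan([ins(2,z,6)],step=.02)
E
```

```text
scraper rack xy -0.03229747810552939 0.03857490503663761 0.023149890919431898 [-0.5381 -1.1815 -1.3341] 11.025
[[0.0, 0.019, 0.0, np.float64(-0.0), 0], [0.0, 0.019, 0.0, np.float64(-0.0), 0]]
```

>>> drive_tool(deltas=[[0,0.019,0,0,0],[0,0.016,0,0,0],[0,0.004,0,0,0]])

```text
time: 11.4
ee_pos: [0.5906, -0.0783, 0.0226]
tool_rot: [-0.002, 0.69, 0.723, -0.002]
force: [-8.4, -1.0, 1.4]
grip_width: 0.251
grasp_force: 50.6
```

Run:
```python
from h import *
where()
```

```text
scraper rack xy 0.004345515960935346 0.03856063295789649 0.02263694315382931 [-8.3966 -1.0455  1.4157] 11.4
```

>>> drive_tool(deltas=[[0,0,0.002,0,0],[0,-0.001,0,0,0.45],[0,0,0,0,0.45],[0,0,-0.035,0,0.45],[0,0,-0.035,0,1]])

```text
time: 12.02
ee_pos: [0.5914, -0.0781, 0.0915]
tool_rot: [-0.0, 0.691, 0.723, -0.0]
force: [0.3, -0.2, -0.0]
grip_width: 0.652
grasp_force: 0.0
```

```bash
cat >> h.py <<'E'
def scrapers(cam="side"):
    m=manip.camera_model(cam);im=manip.capture(cam)
    hsv=cv2.cvtColor(im,cv2.COLOR_RGB2HSV);yel=(hsv[...,0]>20)&(hsv[...,0]<33)&(hsv[...,1]>190)
    for d in manip.masks_of(cam,"scraper1"):
        if (d["mask"]&yel).sum()<60 or d["conf"]<.4: continue
        g=ray(m,d["at"],.02);p,i=fit(m,d["mask"].astype(np.float32),SCR,[g[0],g[1],0]);print(p[:2],np.degrees(p[2]).round(1),i.round(3))
E
python3 - <<'E'
from h import *
scrapers()
plan([(.4174,-.2086,.095,-19.4,1),(.4174,-.2086,.026,-19.4,1)])
E
```

```text
[ 0.6214 -0.0055] -24.7 0.769
[ 0.4513 -0.2172] -25.3 0.866
[ 0.6112 -0.1021] -50.1 0.72
[ 0.4426 -0.3382] 16.2 0.778
[[-0.024, -0.037, 0.0, np.float64(4.4), 1], [-0.027, -0.034, 0.001, np.float64(4.4), 1], [-0.03, -0.033, 0.0, np.float64(4.4), 1], [-0.032, -0.03, 0.001, np.float64(4.4), 1], [-0.034, -0.028, -0.0, np.float64(4.5), 1]]
[[-0.0, 0.0, 0.034, np.float64(-0.0), 1], [-0.0, 0.0, 0.035, np.float64(-0.0), 1]]
```

>>> drive_tool(deltas=[[-0.024,-0.037,0,4.4,1],[-0.027,-0.034,0.001,4.4,1],[-0.03,-0.033,0,4.4,1],[-0.032,-0.03,0.001,4.4,1],[-0.034,-0.028,0,4.5,1]])

```text
time: 12.75
ee_pos: [0.4125, -0.2081, 0.0885]
tool_rot: [-0.0, 0.817, 0.577, -0.0]
force: [0.3, -1.3, 0.0]
grip_width: 0.998
grasp_force: 0.0
```

>>> drive_tool(deltas=[[0,0,0.034,0,1],[0,0,0.032,0,1],[0,0,0,0,0],[0,0,0,0,0],[0,0,0,0,0]])

```text
time: 13.38
ee_pos: [0.4153, -0.2083, 0.0249]
tool_rot: [0.002, 0.816, 0.578, 0.001]
force: [0.8, -0.3, -0.6]
grip_width: 0.378
grasp_force: 0.0
```

>>> drive_tool(deltas=[[0,0,0,0,0],[0,0,-0.003,0,0]])

```text
time: 13.62
ee_pos: [0.4139, -0.2076, 0.0265]
tool_rot: [-0.0, 0.816, 0.578, -0.0]
force: [0.4, -0.1, -3.0]
grip_width: 0.253
grasp_force: 50.6
```

Run:
```python
from h import *
where();z=manip.read_state()["ee_pos"][2]
plan([ins(3,z,-70),ins(3,z,-40)])
```

```text
scraper rack xy -0.17817906392617247 -0.08229258559627456 0.026464491227000432 [ 0.3906 -0.1497 -2.9585] 13.625
[[0.027, 0.028, 0.0, np.float64(-7.4), 0], [0.023, 0.031, 0.0, np.float64(-7.4), 0], [0.019, 0.034, 0.0, np.float64(-7.3), 0], [-0.0, 0.03, 0.0, np.float64(-0.0), 0]]
```

>>> drive_tool(deltas=[[0.027,0.028,0,-7.4,0],[0.023,0.031,0,-7.4,0],[0.019,0.034,0,-7.3,0],[0,0,0,0,0],[0,0.03,0,0,0]])

```text
time: 14.25
ee_pos: [0.5478, -0.1578, 0.0257]
tool_rot: [-0.002, 0.691, 0.723, -0.001]
force: [0.2, -0.6, -1.6]
grip_width: 0.253
grasp_force: 50.8
```

Run:
```python
from h import *
where();z=manip.read_state()["ee_pos"][2]
plan([ins(3,z,6)],step=.025)
```

```text
scraper rack xy -0.042088781923111836 -0.03883807772157392 0.02566614089501589 [ 0.2496 -0.5699 -1.5501] 14.25
[[-0.0, 0.024, 0.0, np.float64(-0.1), 0], [-0.0, 0.024, 0.0, np.float64(-0.0), 0]]
```

>>> drive_tool(deltas=[[0,0.024,0,0,0],[0,0.02,0,0,0],[0,0.005,0,0,0],[0,0,0,0,0]])

```text
time: 14.75
ee_pos: [0.5943, -0.156, 0.0256]
tool_rot: [-0.004, 0.691, 0.723, -0.003]
force: [-9.6, -0.1, 3.3]
grip_width: 0.247
grasp_force: 52.3
```

Run:
```python
from h import *
where()
```

```text
scraper rack xy 0.004408220033987657 -0.039273877785994206 0.02560491227097003 [-9.6195 -0.1167  3.3367] 14.75
```

>>> drive_tool(deltas=[[0,0,0.002,0,0],[0,-0.001,0,0,0.45],[0,0,0,0,0.45],[0,0,-0.035,0,0.45],[0,0,-0.035,0,1]])

```text
time: 15.38
ee_pos: [0.5975, -0.1558, 0.0944]
tool_rot: [-0.001, 0.691, 0.723, -0.0]
force: [1.4, -0.1, -0.4]
grip_width: 0.647
grasp_force: 0.0
```

Run:
```python
from h import *
scrapers()
plan([(.4062,-.3518,.095,16.1,1),(.4062,-.3518,.026,16.1,1)])
```

```text
[ 0.6199 -0.0046] -28.3 0.784
[ 0.6156 -0.0996] -49.2 0.721
[ 0.6143 -0.1818] -52.6 0.644
[ 0.4429 -0.3355] 17.6 0.91
[[-0.031, -0.034, 0.001, np.float64(-2.2), 1], [-0.03, -0.035, 0.001, np.float64(-2.2), 1], [-0.028, -0.036, 0.0, np.float64(-2.2), 1], [-0.027, -0.037, 0.001, np.float64(-2.2), 1], [-0.025, -0.039, 0.001, np.float64(-2.2), 1]]
[[-0.024, -0.039, 0.001, np.float64(-2.5), 1], [0.0, 0.0, 0.034, np.float64(0.0), 1], [0.0, 0.0, 0.035, np.float64(0.0), 1]]
```

>>> drive_tool(deltas=[[-0.031,-0.034,0.001,-2.2,1],[-0.03,-0.035,0.001,-2.2,1],[-0.028,-0.036,0,-2.2,1],[-0.027,-0.037,0.001,-2.2,1],[-0.025,-0.039,0.001,-2.2,1]])

```text
time: 16.1
ee_pos: [0.434, -0.319, 0.0895]
tool_rot: [-0.0, 0.618, 0.787, -0.0]
force: [0.5, -0.1, -0.1]
grip_width: 1.003
grasp_force: 0.0
```

>>> drive_tool(deltas=[[-0.024,-0.039,0.001,-2.5,1],[0,0,0.034,0,1],[0,0,0.033,0,1],[0,0,0,0,0],[0,0,0,0,0]])

```text
time: 16.73
ee_pos: [0.4036, -0.3511, 0.0231]
tool_rot: [0.001, 0.601, 0.799, -0.0]
force: [0.3, 0.0, 0.2]
grip_width: 0.602
grasp_force: 0.0
```

>>> drive_tool(deltas=[[0,0,0,0,0],[0,0,0,0,0],[0,0,-0.003,0,0]])

```text
time: 17.1
ee_pos: [0.4031, -0.3506, 0.0256]
tool_rot: [-0.0, 0.601, 0.8, -0.0]
force: [-0.0, 0.7, -2.2]
grip_width: 0.255
grasp_force: 49.2
```

Run:
```python
from h import *
where();z=manip.read_state()["ee_pos"][2]
plan([ins(4,z,-70),ins(4,z,-40)])
```

```text
scraper rack xy -0.19575495969162338 -0.22465535689974753 0.02557435445863374 [-0.0277  0.6693 -2.2195] 17.1
[[0.019, 0.037, 0.0, np.float64(3.4), 0], [0.021, 0.036, 0.0, np.float64(3.4), 0], [0.023, 0.034, 0.0, np.float64(3.4), 0], [0.025, 0.033, 0.0, np.float64(3.3), 0], [-0.0, 0.03, 0.0, np.float64(-0.0), 0]]
```

>>> drive_tool(deltas=[[0.019,0.037,0,3.4,0],[0.021,0.036,0,3.4,0],[0.023,0.034,0,3.4,0],[0.025,0.033,0,3.3,0],[0,0,0,0,0]])

```text
time: 17.73
ee_pos: [0.5252, -0.2349, 0.025]
tool_rot: [-0.0, 0.689, 0.725, 0.0]
force: [-0.6, -0.4, -2.5]
grip_width: 0.254
grasp_force: 49.7
```

Run:
```python
from h import *
where();z=manip.read_state()["ee_pos"][2]
plan([ins(4,z,6)],step=.027)
m=manip.camera_model("wrist");im=manip.capture("wrist")[:,:,::-1].copy()
p,r=tool();Y=r.as_matrix()[:,1];a=np.arctan2(Y[1],Y[0])
for parts,q,z,c in((RACK,RK,0,(0,0,255)),(SCR,[p[0]+.04*np.cos(a),p[1]+.04*np.sin(a),a],.002,(255,0,0))):
    for g in place(parts,q,z):
        cv2.polylines(im,[cv2.convexHull(proj(m,g)[:,::-1].astype(np.float32)).astype(np.int32)],True,c,1)
cv2.imwrite("pics/w4o.png",im[80:320,200:640])
```

```text
scraper rack xy -0.06829027147566821 -0.11488706129741051 0.025007787621829824 [-0.5771 -0.3717 -2.5153] 17.725
[[-0.001, 0.025, 0.0, np.float64(0.1), 0], [-0.001, 0.025, 0.0, np.float64(0.1), 0], [-0.0, 0.024, 0.0, np.float64(-0.0), 0]]
```

View pics/w4o.png

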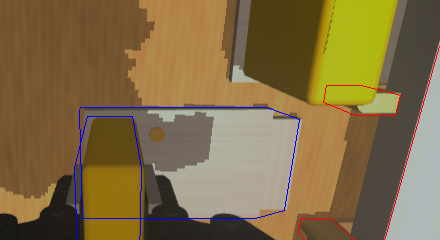

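>>> drive_tool(deltas=[[-0.001,0.025,0,0,0],[-0.001,0.025,0,0,0],[0,0.02,0,0,0],[0,0.006,0,0,0],[0,0,0,0,0]])

```text
time: 18.4
ee_pos: [0.5978, -0.2349, 0.0245]
tool_rot: [-0.003, 0.691, 0.723, -0.0]
force: [-1.9, 4.5, -0.6]
grip_width: 0.249
grasp_force: 51.1
```

Run:
```python
from h import *
where()
```

```text
scraper rack xy 0.004177965438758424 -0.11827940640244615 0.024477981621675828 [-1.88    4.5043 -0.5618] 18.4
```

>>> drive_tool(deltas=[[0,0.003,0,0,0],[0,-0.002,0.002,0,0],[0,0,0,0,0.45],[0,0,0,0,0.45],[0,0,-0.04,0,0.45]])

```text
time: 19.02
ee_pos: [0.5979, -0.2352, 0.0592]
tool_rot: [-0.004, 0.691, 0.723, -0.002]
force: [-0.4, -0.4, 0.7]
grip_width: 0.45
grasp_force: 0.0
```

>>> drive_tool(deltas=[[0,0,-0.05,0,0.6]])

```text
time: 19.15
ee_pos: [0.5998, -0.236, 0.1124]
tool_rot: [-0.001, 0.691, 0.723, -0.001]
force: [1.3, -0.8, 0.2]
grip_width: 0.595
grasp_force: 0.0
```

Run:
```python
from h import *
where()
plan([(.4609,.2044,.10,5.1,1)],step=.055)
m=manip.camera_model("side");im=manip.capture("side");cv2.imwrite("pics/s2.png",im[:,:,::-1])
for cam in("side","scene"):
    m=manip.camera_model(cam);manip.capture(cam)
    for l,pt,z,off in(("wedge",WED,0,0),("mallet",MAL,.003,0.)):
        for d in manip.masks_of(cam,l)[:1]:
            g=ray(m,d["at"],.01);p,i=fit(m,d["mask"].astype(np.float32),pt,[g[0],g[1],0],z);print(cam,l,p[:2],np.degrees(p[2]).round(1),i.round(3))
```

```text
scraper rack xy 0.006113141469211485 -0.11944527973256358 0.11242522446588968 [ 1.2582 -0.7755  0.1648] 19.15
[[0.05, -0.013, 0.001, np.float64(-0.3), 1], [0.049, -0.013, 0.002, np.float64(-0.3), 1], [0.05, -0.013, 0.001, np.float64(-0.3), 1], [0.05, -0.012, 0.002, np.float64(-0.3), 1], [0.05, -0.012, 0.001, np.float64(-0.3), 1]]
[[0.05, -0.012, 0.001, np.float64(-0.3), 1], [0.049, -0.012, 0.002, np.float64(-0.3), 1], [0.051, -0.011, 0.001, np.float64(-0.3), 1], [0.05, -0.011, 0.001, np.float64(-0.1), 1]]
side wedge [0.4628 0.1703] 5.5 0.938
side mallet [0.5237 0.3183] -3.6 0.897
scene wedge [0.4628 0.1695] 2.7 0.902
scene mallet [ 0.5827 -0.0039] 16.7 0.511
```

>>> drive_tool(deltas=[[0.05,-0.013,0.001,0,1],[0.049,-0.013,0.002,0,1],[0.05,-0.013,0.001,0,1],[0.05,-0.012,0.002,0,1],[0.05,-0.012,0.001,-1.2,1]])

```text
time: 20.12
ee_pos: [0.5247, 0.0116, 0.1044]
tool_rot: [-0.001, 0.683, 0.731, -0.001]
force: [0.8, 1.0, -0.9]
grip_width: 0.997
grasp_force: 0.0
```

>>> drive_tool(deltas=[[0.05,-0.012,0.001,-1.2,1],[0.049,-0.012,0.002,0,1],[0.051,-0.011,0.001,0,1],[0.05,-0.011,0.001,0,1],[0,0,0,0,1]])

```text
time: 20.75
ee_pos: [0.4617, 0.2081, 0.0995]
tool_rot: [-0.001, 0.673, 0.739, -0.001]
force: [0.5, 0.1, -0.8]
grip_width: 0.999
grasp_force: 0.0
```

Run:
```python
from h import *
m=manip.camera_model("wrist");manip.capture("wrist")
for l,pt,z in(("wedge",WED,0),("mallet",MAL,.003)):
        for d in manip.masks_of("wrist",l)[:1]:
            g=ray(m,d["at"],.01);p,i=fit(m,d["mask"].astype(np.float32),pt,[g[0],g[1],0],z);print(l,d["at"],p[:2],np.degrees(p[2]).round(1),i.round(3))
for d in manip.masks_of("wrist","mat")[:1]: print("mat",d["at"],d["conf"],d["mask"].sum())
plan([(.4609,.2044,.05,5.1,1),(.4609,.2044,.001,5.1,1)])
```

```text
wedge [241.9, 311.8] [0.4644 0.1675] 5.3 0.983
mat [92.5, 323.1] 0.88 24545
[[0.0, -0.002, 0.025, np.float64(-0.1), 1], [0.0, -0.001, 0.026, np.float64(-0.0), 1], [0.0, -0.0, 0.049, np.float64(-0.0), 1]]
```

>>> drive_tool(deltas=[[0,-0.001,0.025,0,1],[0,0,0.035,0,1],[0,0,0.032,0,1],[0,0,0.006,0,1],[0,0,0,0,0]], force=60)

```text
time: 21.58
ee_pos: [0.4635, 0.2048, 0.0035]
tool_rot: [0.0, 0.676, 0.737, -0.0]
force: [-0.1, 1.2, 0.1]
grip_width: 0.817
grasp_force: 0.0
```

>>> drive_tool(deltas=[[0,0,0,0,0],[0,0,0,0,0],[0,0,0,0,0],[0,0,-0.01,0,0]])

```text
time: 22.08
ee_pos: [0.4623, 0.2054, 0.0131]
tool_rot: [-0.0, 0.675, 0.738, -0.001]
force: [-0.4, -0.5, -1.1]
grip_width: 0.342
grasp_force: 59.4
```

Run:
```python
from h import *
s=manip.read_state();print(s["ee_pos"],s["force"],s["grip_width"])
m=manip.camera_model("wrist");im=manip.capture("wrist")
d=manip.masks_of("wrist","wedge")[0]
cv2.imwrite("pics/w5.png",im[:,:,::-1])
```

```text
[0.4623 0.2054 0.0131] [-0.3917 -0.4819 -1.1242] 0.3420875594390874
```

View pics/w5.png

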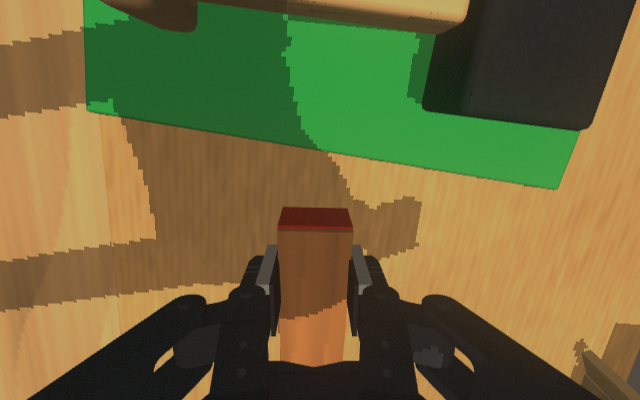

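```bash
cat >> h.py <<'E'
def wp(yw,z,off=37.5,dx=0,o=0): return [*r2w((35+dx)/1000,(255+yw+off)/1000),z,np.degrees(RK[2]),o]
E
python3 - <<'E'
from h import *
print(wp(110,.08))
plan([[.4623,.2054,.08,5.1,0],wp(110,.08),wp(100,.041)])
E
```

```text
[np.float64(0.6440508136393733), np.float64(0.2885999150130133), 0.08, np.float64(2.6929016371148693), 0]
[[-0.0, -0.001, -0.033, np.float64(-0.0), 0], [-0.0, -0.0, -0.032, np.float64(-0.0), 0], [0.017, 0.047, -0.0, np.float64(0.6), 0], [0.017, 0.047, -0.0, np.float64(0.6), 0], [0.017, 0.046, -0.0, np.float64(0.6), 0]]
[[0.018, 0.047, -0.0, np.float64(0.6), 0], [-0.01, -0.0, 0.039, np.float64(-0.0), 0]]
```

>>> drive_tool(deltas=[[0,0,-0.033,0,0],[0,0,-0.032,0,0],[0.017,0.047,0,0.6,0],[0.017,0.047,0,0.6,0],[0.017,0.046,0,0.6,0]])

```text
time: 22.8
ee_pos: [0.5997, 0.2679, 0.0781]
tool_rot: [0.0, 0.687, 0.727, -0.0]
force: [0.8, -0.8, -0.3]
grip_width: 0.332
grasp_force: 59.4
```

>>> drive_tool(deltas=[[0.018,0.047,0,0.6,0],[0,0,0.02,0,0],[0,0,0.019,0,0],[0,0,0,0,0]])

```text
time: 23.3
ee_pos: [0.6412, 0.2867, 0.0354]
tool_rot: [-0.002, 0.691, 0.723, -0.004]
force: [0.4, -0.1, -1.1]
grip_width: 0.335
grasp_force: 59.5
```

Run:
```python
from h import *
s=manip.read_state();print(s["ee_pos"],s["force"],s["grip_width"])
for cam in("side","scene"):
    m=manip.camera_model(cam);im=manip.capture(cam)
    p,r=tool();Y=r.as_matrix()[:,1];a=np.arctan2(Y[1],Y[0])
    pr=[p[0]+np.sin(a)*.0375,p[1]-np.cos(a)*.0375,a];print(pr)
    im=im[:,:,::-1].copy()
    for g in place(WED,pr,p[2]-.0035): cv2.polylines(im,[cv2.convexHull(proj(m,g)[:,::-1].astype(np.float32)).astype(np.int32)],True,(255,0,0),1)
    for g in place(RACK[5:6],RK): cv2.polylines(im,[cv2.convexHull(proj(m,g)[:,::-1].astype(np.float32)).astype(np.int32)],True,(0,0,255),1)
    u=proj(m,[[pr[0],pr[1],p[2]]])[0].astype(int)
    cv2.imwrite(f"pics/{cam}5.png",cv2.resize(im[u[0]-60:u[0]+60,u[1]-70:u[1]+70],None,fx=3,fy=3,interpolation=cv2.INTER_CUBIC))
a=cv2.imread("pics/side5.png");b=cv2.imread("pics/scene5.png");cv2.imwrite("pics/c5.png",np.hstack([a,b])[:,:840] if 0 else cv2.resize(np.hstack([a,b]),(800,343)))
```

```text
[0.6412 0.2867 0.0354] [ 0.3515 -0.0742 -1.1003] 0.33473960108922857
[np.float64(0.6440593875941735), np.float64(0.2496919221349656), np.float64(0.04635481759304222)]
[np.float64(0.6451048259696115), np.float64(0.25004314271775735), np.float64(0.04633488411697195)]
```

View pics/c5.png

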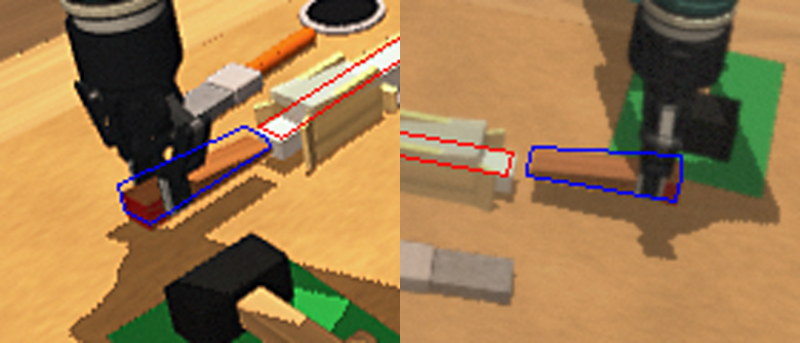

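>>> drive_tool(deltas=[[0,0,0,0,0],[0,0,0,0,0]])

```text
time: 23.65
ee_pos: [0.6449, 0.288, 0.0408]
tool_rot: [0.001, 0.691, 0.723, 0.001]
force: [-0.2, -0.1, -0.7]
grip_width: 0.336
grasp_force: 59.5
```

Run:
```python
from h import *
s=manip.read_state();print(s["ee_pos"],s["force"],s["grip_width"],s["time"])
print(wp(100,.0385))
obs={}
for cam in("side","scene"):
    m=manip.camera_model(cam);manip.capture(cam);
    ds=manip.masks_of(cam,"wedge");print(cam,[(d["at"],round(d["conf"],2),int(d["mask"].sum())) for d in ds])
    if ds:
        # red tail and tip via mask extremes; tip = end nearest rack
        k=ds[0]["mask"];rc=np.argwhere(k);
        p,r=tool();Y=r.as_matrix()[:,1];a=np.arctan2(Y[1],Y[0])
        for off in(30,37.5,45):
          for dz in(-.012,-.0075,-.0035,0):
            o=off/1000;pr=[p[0]+np.sin(a)*o,p[1]-np.cos(a)*o,a];q=render(m,WED,pr,p[2]+dz)
            print(off,dz,"uncovered obs px",(k*(1-q)).sum().round(1))
```

```text
[0.6449 0.288  0.0408] [-0.2312 -0.0565 -0.7061] 0.33625162062195624 23.65
[np.float64(0.644520640620151), np.float64(0.2786109579799626), 0.0385, np.float64(2.6929016371148693), 0]
side [([244.1, 194.8], 0.82, 543)]
30 -0.012 uncovered obs px 79.8
30 -0.0075 uncovered obs px 31.6
30 -0.0035 uncovered obs px 56.4
30 0 uncovered obs px 96.8
37.5 -0.012 uncovered obs px 59.3
37.5 -0.0075 uncovered obs px 25.3
37.5 -0.0035 uncovered obs px 70.6
37.5 0 uncovered obs px 126.2
45 -0.012 uncovered obs px 89.2
45 -0.0075 uncovered obs px 78.8
45 -0.0035 uncovered obs px 122.3
45 0 uncovered obs px 174.6
scene [([262.9, 414.3], 0.63, 485)]
30 -0.012 uncovered obs px 96.2
30 -0.0075 uncovered obs px 41.4
30 -0.0035 uncovered obs px 21.9
30 0 uncovered obs px 52.1
37.5 -0.012 uncovered obs px 75.4
37.5 -0.0075 uncovered obs px 18.6
37.5 -0.0035 uncovered obs px 9.1
37.5 0 uncovered obs px 36.0
45 -0.012 uncovered obs px 101.2
45 -0.0075 uncovered obs px 54.5
45 -0.0035 uncovered obs px 49.1
45 0 uncovered obs px 71.2
```

Run:
```python
from h import *
plan([wp(50,.040)],step=.025)
```

```text
[[-0.02, -0.0, -0.0, np.float64(-0.0), 0], [-0.02, -0.0, -0.0, np.float64(-0.0), 0], [-0.019, -0.0, -0.0, np.float64(-0.0), 0]]
```

>>> drive_tool(deltas=[[-0.02,0,0.001,0,0],[-0.02,0,0,0,0],[-0.019,0,0,0,0],[0,0,0,0,0]])

```text
time: 24.35
ee_pos: [0.6476, 0.2264, 0.0383]
tool_rot: [0.0, 0.692, 0.722, -0.0]
force: [-0.3, -0.4, -0.7]
grip_width: 0.337
grasp_force: 59.5
```

>>> drive_tool(deltas=[[0,0,0.002,0,0],[0,0,0,0,0]])

```text
time: 24.6
ee_pos: [0.6477, 0.2291, 0.0371]
tool_rot: [0.001, 0.69, 0.723, 0.0]
force: [-1.1, -2.1, 2.0]
grip_width: 0.337
grasp_force: 59.9
```

>>> drive_tool(deltas=[[0,0,-0.001,0,0],[-0.01,0,0,0,0],[-0.01,0,0,0,0],[0,0,0,0,0]])

```text
time: 25.1
ee_pos: [0.6485, 0.2078, 0.0377]
tool_rot: [0.001, 0.691, 0.723, -0.0]
force: [0.8, -0.4, 3.7]
grip_width: 0.336
grasp_force: 59.9
```

```bash
cat >> h.py <<'E'
def wy(off=37.5):
    s=manip.read_state();p=s["ee_pos"];c,q=np.cos(RK[2]),np.sin(RK[2]);d=p[:2]-RK[:2]
    print("rack x, wedge y",(c*d[0]+q*d[1])*1000,(-q*d[0]+c*d[1])*1000-255-off,p[2],s["force"],s["grip_width"],s["time"])
E
python3 -c "
from h import *
wy()"
```

```text
rack x, wedge y 35.68662999721986 29.03064181639178 0.03769080898696624 [ 0.7511 -0.4329  3.6677] 0.33634397593714743 25.1
```

>>> drive_tool(deltas=[[-0.004,0,-0.001,0,0],[-0.003,0,0,0,0],[0,0,0,0,0]])

```text
time: 25.48
ee_pos: [0.6482, 0.2023, 0.0379]
tool_rot: [-0.0, 0.691, 0.723, -0.0]
force: [-0.9, 2.6, 1.1]
grip_width: 0.338
grasp_force: 59.7
```

```bash
python3 -c "
from h import *
wy()"
```

```text
rack x, wedge y 35.06852802255689 23.59092706798657 0.03793492451318055 [-0.9399  2.5829  1.0516] 0.33800662911710344 25.475
```

>>> drive_tool(deltas=[[-0.003,0,0,0,0],[0,0,0,0,0]])

```text
time: 25.72
ee_pos: [0.6481, 0.1995, 0.0376]
tool_rot: [-0.001, 0.69, 0.723, -0.0]
force: [-0.9, 5.1, -1.2]
grip_width: 0.34
grasp_force: 59.4
```

>>> drive_tool(deltas=[[0,0,0,0,0.7],[0,0,0,0,0.7],[0.02,0,-0.03,0,0.7],[0.03,0,-0.05,0,1],[0.02,0,-0.04,0,1]])

```text
time: 26.35
ee_pos: [0.6457, 0.2693, 0.1605]
tool_rot: [0.001, 0.691, 0.723, 0.0]
force: [0.9, -0.0, 0.1]
grip_width: 0.996
grasp_force: 0.0
```

Run:
```python
from h import *
s=manip.read_state();print(s["ee_pos"],s["time"],s["q"])
o=[]
for cam in("side","scene","wrist"):
    m=manip.camera_model(cam);im=manip.capture(cam)
    pr=[*r2w(.035,.255+.022),RK[2]]
    im=im[:,:,::-1].copy();u=proj(m,[[*r2w(.035,.3),.03]])[0].astype(int);u=np.clip(u,60,[340,570])
    for g in place(WED,pr,.033): cv2.polylines(im,[cv2.convexHull(proj(m,g)[:,::-1].astype(np.float32)).astype(np.int32)],True,(255,0,0),1)
    k=60 if cam!="wrist" else 60
    o.append(cv2.resize(im[u[0]-45:u[0]+45,u[1]-60:u[1]+60] if cam!="wrist" else im[::2,::2][:,:],(400,300),interpolation=cv2.INTER_CUBIC))
    if cam=="wrist":
        for l,pt,z in(("mallet",MAL,.003),):
            for d in manip.masks_of(cam,l)[:2]:
                g=ray(m,d["at"],.01);p,i=fit(m,d["mask"].astype(np.float32),pt,[g[0],g[1],0],z);print(l,d["at"],p[:2],np.degrees(p[2]).round(1),i.round(3))
        G=cv2.inRange(cv2.cvtColor(im,cv2.COLOR_BGR2HSV),(45,120,50),(75,255,255));pts=np.argwhere(G)
        print("mat hull",cv2.convexHull(np.array([ray(m,q,.003)[:2] for q in pts],np.float32)).reshape(-1,2)[::4])
cv2.imwrite("pics/c6.png",np.vstack([np.hstack(o[:2]),np.hstack([o[2],o[2]*0])]))
```

```text
[0.6457 0.2693 0.1605] 26.35 [ 0.3146  0.4426  1.0731 -0.0011  1.6243  0.2686]
mallet [120.6, 138.8] [0.5263 0.3168] -2.2 0.967
mat hull [[0.5856 0.3852]
 [0.5396 0.3898]
 [0.3967 0.4009]
 [0.3911 0.397 ]
 [0.3625 0.2653]
 [0.563  0.2491]
 [0.5801 0.3064]
 [0.5855 0.3791]]
```

View pics/c6.png

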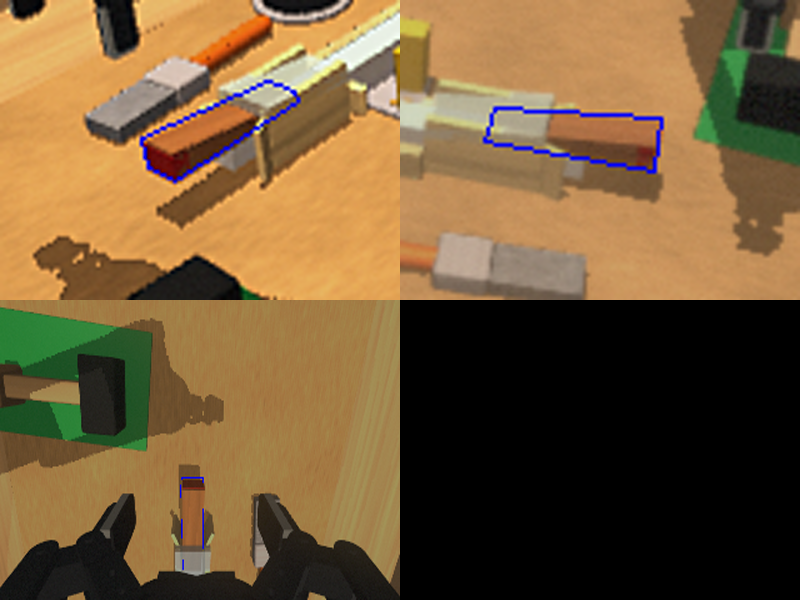

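The wedge stands started in the channel at about y = 21 mm. Its blue outline matches in all three views, and the mallet is clearly visible on the mat. Mallet next.

Run:
```python
from h import *
plan([(.4743,.3188,.10,87.8,1),(.4743,.3188,.008,87.8,1)],step=.045)
```

```text
[[0.006, -0.019, 0.007, np.float64(-9.5), 1], [0.01, -0.017, 0.006, np.float64(-9.5), 1], [0.012, -0.016, 0.007, np.float64(-9.5), 1], [0.015, -0.013, 0.007, np.float64(-9.5), 1], [0.016, -0.011, 0.006, np.float64(-9.5), 1]]
[[0.019, -0.008, 0.007, np.float64(-9.5), 1], [0.019, -0.005, 0.006, np.float64(-9.5), 1], [0.02, -0.002, 0.007, np.float64(-9.5), 1], [0.019, 0.002, 0.007, np.float64(-9.1), 1], [0.0, 0.0, 0.031, np.float64(-0.0), 1]]
[[0.0, 0.0, 0.03, np.float64(-0.0), 1], [0.0, 0.0, 0.031, np.float64(-0.0), 1]]
```

>>> drive_tool(deltas=[[0.006,-0.019,0.007,-9.5,1],[0.01,-0.017,0.006,-9.5,1],[0.012,-0.016,0.007,-9.5,1],[0.015,-0.013,0.007,-9.5,1],[0.016,-0.011,0.006,-9.5,1]])

```text
time: 27.18
ee_pos: [0.5487, 0.2949, 0.122]
tool_rot: [-0.002, 0.339, 0.941, -0.002]
force: [-0.7, -0.2, 0.1]
grip_width: 0.998
grasp_force: 0.0
```

>>> drive_tool(deltas=[[0.019,-0.008,0.007,-9.5,1],[0.019,-0.005,0.006,-9.5,1],[0.02,-0.002,0.007,-9.5,1],[0.019,0.002,0.007,-9.1,1],[0,0,0,0,1]])

```text
time: 27.8
ee_pos: [0.472, 0.3173, 0.0953]
tool_rot: [-0.002, 0.02, 1.0, -0.002]
force: [0.7, 0.8, -0.5]
grip_width: 1.001
grasp_force: 0.0
```

Run:
```python
from h import *
m=manip.camera_model("wrist");im=manip.capture("wrist")
for d in manip.masks_of("wrist","mallet")[:1]:
    g=ray(m,d["at"],.01);p,i=fit(m,d["mask"].astype(np.float32),MAL,[g[0]+.03,g[1],0],.003);print(d["at"],p[:2],np.degrees(p[2]).round(1),i.round(3))
h=cv2.cvtColor(im,cv2.COLOR_RGB2HSV);G=cv2.inRange(h,(45,120,40),(75,255,255))
q=cv2.convexHull(np.array([ray(m,x,.003)[:2] for x in np.argwhere(G)],np.float32));print(cv2.minAreaRect(q))
plan([(.4743,.3188,.008,87.8,1)],step=.032)
```

```text
[252.8, 318.9] [0.5262 0.3168] -2.2 0.946
((0.470581591129303, 0.3253847360610962), (0.1387660950422287, 0.21800865232944489), 85.5401382446289)
[[-0.0, 0.0, 0.03, np.float64(-0.1), 1], [-0.0, 0.001, 0.029, np.float64(-0.1), 1], [-0.0, 0.0, 0.03, np.float64(-0.0), 1]]
```

>>> drive_tool(deltas=[[0,0.001,0.03,0,1],[0,0,0.029,0,1],[0,0,0.03,0,1],[0,0,0,0,0],[0,0,0,0,0]], force=115)

```text
time: 28.52
ee_pos: [0.4755, 0.3199, 0.0104]
tool_rot: [0.001, 0.02, 1.0, 0.0]
force: [0.2, -0.2, 0.8]
grip_width: 0.61
grasp_force: 0.0
```

>>> drive_tool(deltas=[[0,0,0,0,0],[0,0,0,0,0],[0,0,-0.02,0,0],[0,0,-0.03,0,0],[0,0,0,0,0]])

```text
time: 29.15
ee_pos: [0.4759, 0.3209, 0.062]
tool_rot: [0.003, 0.02, 1.0, 0.002]
force: [0.5, -0.8, -3.0]
grip_width: 0.257
grasp_force: 113.2
```

```bash
cat >> h.py <<'E'
def mp(face,z,off=.052,dx=0,rk=RK):
    """TCP so that the mallet's -y face is at rack y=face (mm) with head centre at rack x=35"""
    return [*r2w(.035+dx-off,(face+40)/1000),z,np.degrees(rk[2])+90,0]
E
python3 - <<'E'
from h import *
s=manip.read_state();print(s["ee_pos"],s["force"],s["grip_width"])
plan([[s["ee_pos"][0],s["ee_pos"][1],.075,90,0],mp(385,.075),mp(385,.027)],step=.045)
E
```

```text
[0.4759 0.3209 0.062 ] [ 0.4512 -0.8126 -2.9881] 0.25730820715710295
[[0.0, 0.0, -0.013, np.float64(-2.2), 0], [-0.038, -0.004, -0.0, np.float64(-0.9), 0], [-0.039, -0.005, -0.0, np.float64(-0.9), 0], [-0.038, -0.005, -0.0, np.float64(-0.9), 0], [0.0, 0.0, 0.024, np.float64(-0.0), 0]]
[[0.0, 0.0, 0.024, np.float64(-0.0), 0]]
```

>>> drive_tool(deltas=[[0,0,-0.013,-2.2,0],[-0.038,-0.004,0,-0.9,0],[-0.039,-0.005,0,-0.9,0],[-0.038,-0.005,0,-0.9,0],[0,0,0.022,0,0]])

```text
time: 29.78
ee_pos: [0.593, 0.3069, 0.0502]
tool_rot: [0.002, -0.022, 1.0, 0.0]
force: [0.3, 0.1, -4.1]
grip_width: 0.26
grasp_force: 113.3
```

>>> drive_tool(deltas=[[0,0,0.022,0,0],[0,0,0,0,0],[0,0,0,0,0]])

```text
time: 30.15
ee_pos: [0.5892, 0.3075, 0.0279]
tool_rot: [-0.0, -0.023, 1.0, -0.0]
force: [-0.0, 0.1, -3.2]
grip_width: 0.255
grasp_force: 113.1
```

Run:
```python
from h import *
s=manip.read_state();p=s["ee_pos"];print(p,s["force"],s["ft_torque"],s["grip_width"])
Y=tool()[1].as_matrix()[:,1];a=np.arctan2(Y[1],Y[0])-np.pi/2;print(np.degrees(a))
o=[]
for cam in("side","scene"):
    m=manip.camera_model(cam);im=manip.capture(cam)[:,:,::-1].copy()
    pr=[p[0]+.051*np.cos(a),p[1]+.051*np.sin(a),a];print(pr)
    for g in place(MAL,pr,p[2]+.015-.022): cv2.polylines(im,[cv2.convexHull(proj(m,g)[:,::-1].astype(np.float32)).astype(np.int32)],True,(0,0,255),1)
    for g in place(WED,[*r2w(.035,.255+.021),RK[2]],.033): cv2.polylines(im,[cv2.convexHull(proj(m,g)[:,::-1].astype(np.float32)).astype(np.int32)],True,(255,0,0),1)
    u=proj(m,[[*r2w(.01,.37),.03]])[0].astype(int)
    o.append(cv2.resize(im[u[0]-50:u[0]+50,u[1]-50:u[1]+50],(400,400),interpolation=cv2.INTER_CUBIC))
cv2.imwrite("pics/c7.png",np.hstack(o))
```

```text
[0.5892 0.3075 0.0279] [-0.0057  0.0753 -3.1672] [-0.0435  0.0819  0.0182] 0.25536727745514426
2.662613307755116
[np.float64(0.6401046678141401), np.float64(0.30991360644708754), np.float64(0.04647136892774384)]
[np.float64(0.6401046678141401), np.float64(0.30991360644708754), np.float64(0.04647136892774384)]
```

View pics/c7.png

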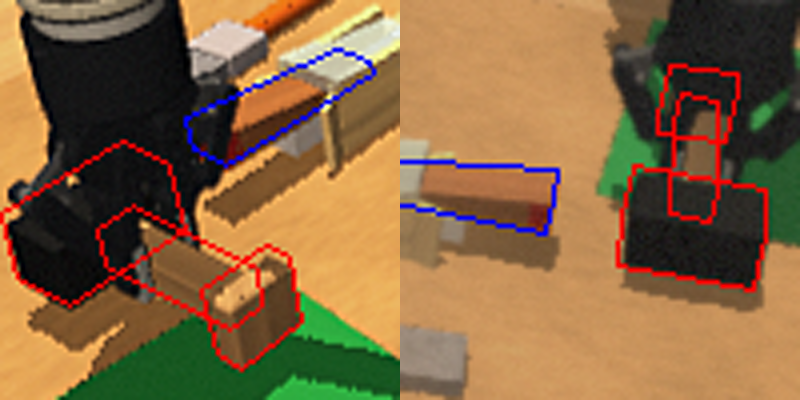

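>>> drive_tool(deltas=[[-0.007,0,-0.003,0,0],[0,-0.03,0,0,0],[0,-0.025,0,0,0],[0,-0.01,0,0,0],[0,0,0,0,0]])

```text
time: 30.88
ee_pos: [0.5993, 0.2429, 0.0312]
tool_rot: [-0.0, -0.023, 1.0, 0.001]
force: [0.3, 3.2, -4.3]
grip_width: 0.261
grasp_force: 113.6
```

```bash
cat >> h.py <<'E'
def face():
    s=manip.read_state();p=s["ee_pos"];c,q=np.cos(RK[2]),np.sin(RK[2]);d=p[:2]-RK[:2]
    print("head rack x, face y, wedge y if touching",(c*d[0]+q*d[1])*1000+51,(-q*d[0]+c*d[1])*1000-40,(-q*d[0]+c*d[1])*1000-40-255-63.5,p[2],s["force"],s["ft_torque"],s["grip_width"],s["time"])
E
python3 -c "
from h import *
face()"
```

```text
head rack x, face y, wedge y if touching 39.130511671041496 318.983462218225 0.4834622182249859 0.03121593376204532 [ 0.2547  3.1767 -4.3404] [0.5227 0.2466 0.1282] 0.2608866932245404 30.875
```

>>> drive_tool(deltas=[[0,-0.01,0,0,0],[0,-0.01,0,0,0],[0,0,0,0,0]])

```text
time: 31.25
ee_pos: [0.5993, 0.2247, 0.0304]
tool_rot: [-0.001, -0.024, 1.0, 0.002]
force: [-0.4, 6.8, -6.3]
grip_width: 0.258
grasp_force: 113.7
```

```bash
python3 -c "
from h import *
face()"
```

```text
head rack x, face y, wedge y if touching 38.31369079658617 300.78588985541285 -17.714110144587153 0.030411625634099153 [-0.4366  6.8453 -6.3077] [1.1651 0.368  0.3226] 0.25818289502775366 31.25
```

>>> drive_tool(deltas=[[0,-0.006,0,0,0],[0,-0.004,0,0,0],[0,0,0,0,0]])

```text
time: 31.62
ee_pos: [0.5992, 0.2176, 0.03]
tool_rot: [-0.001, -0.024, 1.0, 0.004]
force: [-0.9, 11.9, -9.7]
grip_width: 0.255
grasp_force: 113.5
```

```bash
python3 -c "
from h import *
face()"
```

```text
head rack x, face y, wedge y if touching 37.846535611221356 293.6417960354355 -24.858203964564495 0.03000525289046161 [-0.8583 11.9402 -9.7485] [2.1829 0.3755 0.5675] 0.2550062319302362 31.625
```

>>> drive_tool(deltas=[[0,-0.003,0,0,0],[0,-0.002,0,0,0],[0,0,0,0,0]])

```text
time: 32.0
ee_pos: [0.5989, 0.217, 0.0303]
tool_rot: [-0.001, -0.026, 1.0, 0.008]
force: [-1.3, 22.4, -10.1]
grip_width: 0.254
grasp_force: 113.7
```

```bash
python3 -c "
from h import *
face()
m=manip.camera_model('side');im=manip.capture('side')[:,:,::-1].copy()
for y,c in((-.026,(255,0,0)),):
    for g in place(WED,[*r2w(.035,.255+y),RK[2]],.026): cv2.polylines(im,[cv2.convexHull(proj(m,g)[:,::-1].astype(np.float32)).astype(np.int32)],True,c,1)
u=proj(m,[[*r2w(.01,.3),.03]])[0].astype(int)
cv2.imwrite('pics/c8.png',cv2.resize(im[u[0]-60:u[0]+60,u[1]-80:u[1]+80],None,fx=4,fy=4,interpolation=cv2.INTER_CUBIC))
"
```

```text
head rack x, face y, wedge y if touching 37.57203385437412 293.1085864799967 -25.39141352000331 0.03029604645162766 [ -1.2661  22.4068 -10.0586] [3.7416 0.4949 0.8563] 0.25414788607885086 32.0
```

View pics/c8.png

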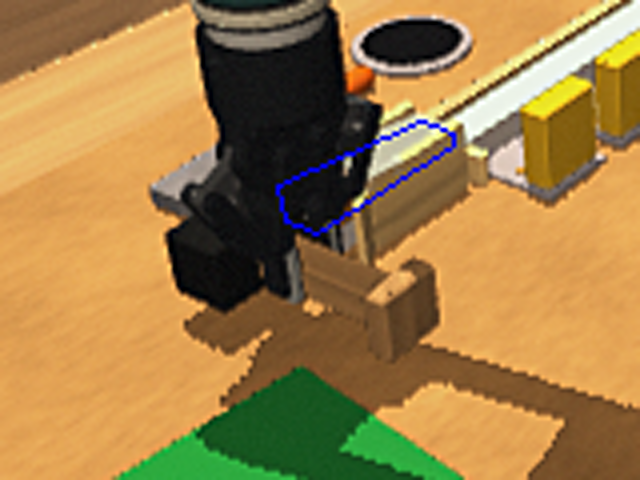

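>>> drive_tool(deltas=[[0,0.025,0,0,0],[0,0.035,0,0,0],[0,0.03,-0.02,0,0],[0,0,0,0,0]])

```text
time: 32.55
ee_pos: [0.5984, 0.3002, 0.0542]
tool_rot: [0.003, -0.024, 1.0, 0.001]
force: [0.6, -0.9, -1.8]
grip_width: 0.258
grasp_force: 115.0
```

Run:
```python
from h import *
s=manip.read_state();p=s["ee_pos"];print(p,s["force"],s["grip_width"])
for cam in("side","scene"):
    m=manip.camera_model(cam);im=manip.capture(cam)
    Y=tool()[1].as_matrix()[:,1];a=np.arctan2(Y[1],Y[0])-np.pi/2
    for d in manip.masks_of(cam,"mallet")[:1]:
        k=d["mask"]; 
        for da in(-.1,-.05,0,.05,.1):
            pr=[p[0]+.051*np.cos(a+da),p[1]+.051*np.sin(a+da),a+da]
            print(cam,da,[round(float((k*(1-render(m,MAL,pr,p[2]+dz-.022))).sum()),0) for dz in(.011,.015,.019)],int(k.sum()))
    im=im[:,:,::-1].copy()
    for g in place(WED,[*r2w(.035,.255-.0255),RK[2]],.026): cv2.polylines(im,[cv2.convexHull(proj(m,g)[:,::-1].astype(np.float32)).astype(np.int32)],True,(255,0,0),1)
    u=proj(m,[[*r2w(.02,.28),.03]])[0].astype(int)
    cv2.imwrite(f'pics/{cam}9.png',cv2.resize(im[u[0]-50:u[0]+50,u[1]-50:u[1]+50],(400,400),interpolation=cv2.INTER_CUBIC))
cv2.imwrite("pics/c9.png",np.hstack([cv2.imread(f"pics/{c}9.png") for c in("side","scene")]))
plan([(.4755,.3190,.06,87.8,0),(.4755,.3190,.0105,87.8,0)],step=.035)
```

```text
[0.5984 0.3002 0.0542] [ 0.6143 -0.9172 -1.7514] 0.2578789807226224
side -0.1 [125.0, 137.0, 186.0] 1193
side -0.05 [46.0, 72.0, 140.0] 1193
side 0 [8.0, 46.0, 128.0] 1193
side 0.05 [29.0, 65.0, 140.0] 1193
side 0.1 [62.0, 99.0, 162.0] 1193
scene -0.1 [43.0, 54.0, 94.0] 1032
scene -0.05 [12.0, 18.0, 61.0] 1032
scene 0 [14.0, 28.0, 72.0] 1032
scene 0.05 [36.0, 50.0, 90.0] 1032
scene 0.1 [61.0, 71.0, 111.0] 1032
[[0.03, 0.007, -0.002, np.float64(1.2), 0], [0.03, 0.006, -0.003, np.float64(1.2), 0], [0.03, 0.006, -0.002, np.float64(1.2), 0], [0.031, 0.005, -0.002, np.float64(1.2), 0], [-0.0, 0.0, 0.025, np.float64(-0.0), 0]]
[[-0.0, 0.0, 0.024, np.float64(-0.0), 0]]
```

View pics/c9.png

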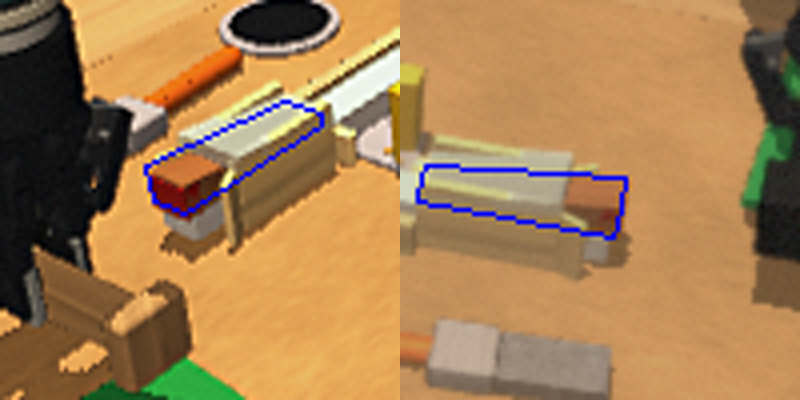

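The wedge is home, matching the outline for y = -25.5 mm in both views. Now I'll return the mallet.

>>> drive_tool(deltas=[[0.03,0.007,-0.002,1.2,0],[0.03,0.006,-0.003,1.2,0],[0.03,0.006,-0.002,1.2,0],[0.031,0.005,-0.002,1.2,0],[0,0,0.025,0,0]])

```text
time: 33.38
ee_pos: [0.4753, 0.3204, 0.0373]
tool_rot: [0.002, 0.019, 1.0, 0.001]
force: [1.6, -0.7, -3.8]
grip_width: 0.256
grasp_force: 115.1
```

>>> drive_tool(deltas=[[0,0,0.017,0,0],[0,0,0.004,0,0],[0,0,0,0,0]])

```text
time: 33.75
ee_pos: [0.4759, 0.3197, 0.014]
tool_rot: [-0.0, 0.019, 1.0, -0.0]
force: [-0.6, 0.4, -3.1]
grip_width: 0.264
grasp_force: 115.1
```

>>> drive_tool(deltas=[[0,0,0.002,0,0],[0,0,0.001,0,0],[0,0,0,0,0]])

```text
time: 34.12
ee_pos: [0.4759, 0.3203, 0.0117]
tool_rot: [0.001, 0.019, 1.0, 0.0]
force: [-0.3, 0.1, -3.4]
grip_width: 0.254
grasp_force: 115.0
```

>>> drive_tool(deltas=[[0,0,0.002,0,0],[0,0,0,0,0]])

```text
time: 34.38
ee_pos: [0.476, 0.3203, 0.0115]
tool_rot: [0.001, 0.019, 1.0, 0.0]
force: [-3.3, -2.4, 5.9]
grip_width: 0.261
grasp_force: 116.3
```

Contact with the mat. I'll release, retreat up, and check.

>>> drive_tool(deltas=[[0,0,-0.001,0,0.6],[0,0,0,0,1],[0,0,0,0,1],[0,0,-0.03,0,1],[0,0,-0.05,0,1]])

```text
time: 35.0
ee_pos: [0.4738, 0.3192, 0.0883]
tool_rot: [-0.003, 0.019, 1.0, -0.002]
force: [0.6, 0.1, 0.1]
grip_width: 1.001
grasp_force: 0.0
```

>>> drive_tool(deltas=[[0.04,0,-0.05,0,1],[0.04,0,-0.05,0,1],[0,0,0,0,1],[0,0,0,0,1]])

```text
time: 35.5
ee_pos: [0.3974, 0.323, 0.1876]
tool_rot: [0.0, 0.019, 1.0, -0.0]
force: [-0.2, 0.5, 0.1]
grip_width: 1.001
grasp_force: 0.0
```

Run:
```python
from h import *
s=manip.read_state();print(s["ee_pos"],s["time"],s["force"])
for cam in("wrist","side"):
    m=manip.camera_model(cam);im=manip.capture(cam)
    for d in manip.masks_of(cam,"mallet")[:1]:
        g=ray(m,d["at"],.01);p,i=fit(m,d["mask"].astype(np.float32),MAL,[g[0]+.03,g[1],0],.003);print(cam,p[:2],np.degrees(p[2]).round(1),i.round(3))
im=im[:,:,::-1].copy()
for k in SL:
    for g in place(SCR,[*r2w(.005,SL[k]/1000),RK[2]]): cv2.polylines(im,[cv2.convexHull(proj(m,g)[:,::-1].astype(np.float32)).astype(np.int32)],True,(255,0,0),1)
cv2.imwrite("pics/end.png",cv2.resize(im[130:330,180:440],None,fx=3,fy=3,interpolation=cv2.INTER_CUBIC))
```

```text
[0.3974 0.323  0.1876] 35.5 [-0.1699  0.5437  0.0791]
wrist [0.5263 0.3181] -2.2 0.953
side [0.5248 0.3199] -2.6 0.948
```

View pics/end.png

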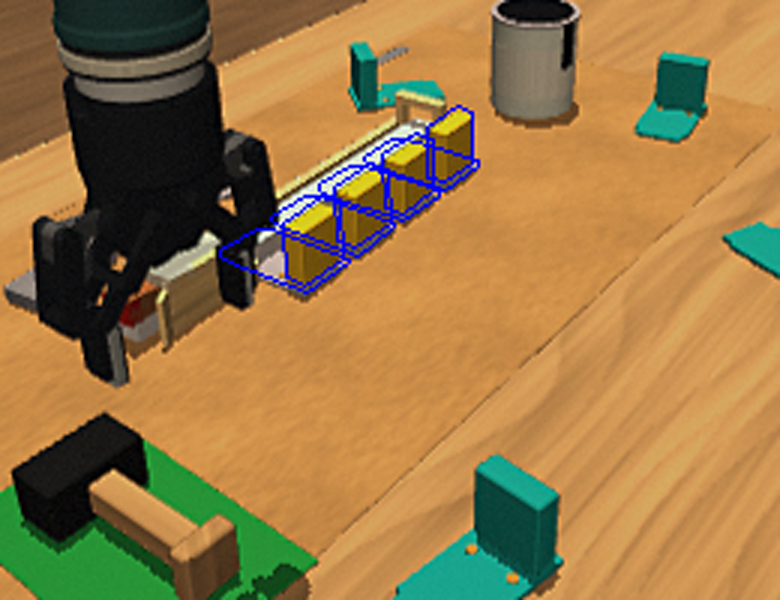

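All four yellow scrapers match their home outlines, and the mallet lies on the mat at (0.526, 0.318). The wedge is home and the robot is clear, so I'm handing in.

```bash
python3 -c "
from bench import manip
print(manip.sign_off())"
```

```text
the job is handed in; nothing more can be done
None
```

I handed the job in: all four scrapers are home in the rack, the wedge is driven fully in with the mallet, and the mallet is back flat on its mat; `sign_off` returned no verdict, and I judged the clamp bar down from the wedge's depth, since its joint value can't be read.

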